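# Seat the tube block in the incubator and close its clamp

### The arm

A 6-joint arm with a two-finger parallel gripper is mounted at the origin on the work surface. World frame = base frame: x ahead of the robot, y to its left, z up, the work surface at z = 0. Lengths are in m, angles in rad, forces in N, time in s.
With the tool pointing down it reaches from about 0.35 to 0.975 m from the base axis. Payload 4.9 kg.
Tool frame: the origin (TCP) lies midway between the tips of the shut fingers; the grasp point (between the pads) lies 19 mm behind it; z points along the fingers, y is the direction in which the jaws open and shut (so a half turn about z gives the same grasp; the last joint's range is limited). The gripper opens to 85 mm and grips with 20 to 120 N. Pads are 22 mm wide; open, the fingers measure 114 mm over their backs; the gripper's body (76 mm by 85 mm) begins 54 mm behind the grasp point. The pads swing forward as they close: fully open they stand 13 mm farther back than shut.
Start: joints at [1.102, 0.053, 1.613, -0, 1.476, -0.119], TCP at [0.214, 0.587, 0.208] pointing down, gripper open.
Joint ranges: [-3.01, 3.01], [-1.01, 2.22], [0.06, 2.58], [-1.02, 4.17], [0.09, 2.62], [-3.14, 3.14]. Speed limits (rad/s): [2.57, 2.57, 3.14, 3.14, 3.14, 3.14].

### API

Orientations are given as a unit quaternion [w, x, y, z].
In Python, from plant import * gives the robot as it stands.
- The arm moves only by the tool step_arm, never from a script. Its argument "rows" is a list of rows, each an object of numbers: "claw": the closure, from -1 (fully open) to 1 (shut), so that 0 is half open; "x", "y", "z": the shift along the tool's x, y, z scaled (see below); "wx", "wy", "wz": the turn, a rotation vector about the tool's x, y, z scaled (see below). A call has exactly 8 rows; each row is the pose to reach, as a shift and turn from the pose commanded when the call began, along the tool's axes at that moment; what a row does not reach only later rows make up. The controller multiplies each number of a shift by 0.1 m and each number of a turn by 2 rad. A row lasts 1/8 s, in which the tool goes at most 62.5 mm and 10.7 degrees, less where a joint would pass 70% of its speed; a pose out of reach is approached as far as the arm can. A call with a number of a shift or a turn outside -1 to 1 is refused whole. A call with a gripper value outside its range is refused whole. The fingers move at their own pace and stop on an object; the grip force is fixed at half the most. Time passes only in rows, so rows that repeat a pose let the fingers close, or fill a call up. It gives the time, the measured TCP pose, the force and the opening at its end, in the units of the state.
- state(): the state, without advancing time (a new reading comes with each control period).
- grab_frame(name): name is "scene" or "top" or "wrist"; returns the picture (480x640x3 uint8, red, green, blue); there is no depth.
- get_calibration(name): a dict with "fov_y" (degrees; the focal length in pixels is half the picture's height over the tangent of half this angle, whatever the lens; pixels are square), "cx", "cy" (the principal point, pixels), "T" (4x4, takes a point from camera to world coordinates); the wrist camera has in their place "tool_from_camera" (4x4, takes a point from camera to tool coordinates, whose origin is the TCP and whose axes are the flange's). Camera axes: x right, y down, z forward; pixel columns grow to the right and rows downward; lengths in m; the calibration is good to about 2 mm. A picture is of the moment at which its call begins: read the wrist's pose just before it. get_calibration takes no time and is no camera call.
- job_done(): hands the job in, once; it reports no verdict.
The state is a dict: "time": time; "joint_pos": joint angles; "joint_vel": joint speeds; "joint_efforts": joint torques, N m; "tool_pos": TCP position; "tool_rot": TCP orientation; "contact_force": force on the tool from outside, world axes, zero at the start; "ft_torque": the same for the moment, N m; "gripper_width": opening from 0.0 (shut) to 1.0 (fully open).
Only numpy, scipy, OpenCV 4.12 (cv2) and the standard library are available. Lean on these libraries where they do the work, as an engineer would, in place of code of your own. Each camera call takes 0.05 s, during which the arm holds its last target.

### The job

Put the loose aluminium tube block into the well of the white incubator and press it down gently but firmly until you feel it stop solidly at the bottom: the lift plate under it drags stiffly on the way, so do not take the drag for the bottom. Only when it sits fully home, swing the hinged clamp down over it until it is shut; do not use the clamp to force the block down, press with 15 to 20 N for a moment and never let it bear down with over 25 N, and leave the other things where they are.

Things in the scene. Friction and masses are not known exactly. Their poses are not given: they have to be found in the camera images.
- block: Loose bare aluminium tube block, 80 x 50 x 45 mm (its own x, y, z), 0.28 to 0.45 kg, eight dark round tube mouths on its flat top. Origin at the centre of its underside, z up. The same turned half round. Starts standing on the bench; grip it across its 50 mm width, near the top.
- incubator: White fixed incubator; origin on the bench under the well's centre, x from the control panel (42 mm high, dial 52, out to x = -137 mm) to the clamp's hinge. Housing 150 x 120 mm (x, y), 60 mm high. Well in its top 83 x 53 mm (x, y): 1.5 mm play round the block, 4 mm chamfer at the mouth. Two hinge cheeks, 46 mm wide overall, at x = 53 to 71 mm, 106 mm high.
- seat (a point): Centre of the well's bottom with the lift plate fully down: 42 mm over the bench, 18 mm below the housing's top; axes as the incubator's. The well's floor, a flat steel lift plate, starts 0 to 8 mm above this and stays where left; about 8 N (block's weight included) slides it down to a solid stop. Block home: underside here, top 87 mm over the bench.
- clamp (a joint): Clamp's hinge angle, rad: 0 shut (level along the incubator's x over the block), grows opening; starts 1.75 to 2.1 (leaning back, away from the panel). Solid stops at 0 and 2.2. Stiff, stays where left; 1 to 3 N at its bar moves it. Steel strip 139 x 18 x 10 mm with a 40 x 30 mm rubber pad beneath that clears a block that is home by 0.7 mm; black crossbar at the free end.
- clamp_hinge (a point): Hinge axis of the clamp, along the incubator's y, in the middle of the clamp's width: 62 mm from the incubator's origin along its +x and 96 mm above the bench.
- clamp_bar (a point): Middle of the black round crossbar (12 mm thick, 50 mm long, along the incubator's y) at the clamp's free end, 139 mm from the hinge. Shut, it is 96 mm above the bench, over the control panel at x = -77 mm of the incubator.
- bottle: Bystander: white reagent bottle with blue cap, 48 mm across, 100 mm high; origin under its centre.
- tip_box: Bystander: yellow pipette-tip box with clear lid, 117 x 82 x 72 mm; origin under its centre.
- tube_rack: Bystander: clear tube rack with white tubes, 80 x 200 x 51 mm; origin under its centre.
Things that resemble listed ones, but are neither listed nor needed, are in the scene too. Leave any purple look-alike of the block alone.

How it is judged:
By the outcome, as a careful person would: the job done as asked, in the order asked, and still so for the second after the job is handed in, with the robot touching nothing.
It also fails if it takes over 72 s, if anything falls off the work surface, if the arm or the gripper's body presses on something with over 40 N, if the wrist force passes 120 N, or if a joint passes its speed limit or range.

## Working session

There is one attempt and no reset: what is moved stays moved. The work goes in short steps, Python scripts to look and compute and a tool call to move; the robot and the scene stay as the last step left them, time stands still between calls to the robot, and variables do not carry over. Pictures are saved under pics/ and viewed, and the job is handed in when it is done.

Besides the shell and the picture viewer there is one more tool, called after ">>>" by a JSON object that holds its "fn" and its "kwargs", one argument or row to a line. step_arm: Moves the arm, as the interface text tells. Shifts and turns lie within -1 to 1; 1 stands for 0.1 m of shift or 2 rad of turn. Its arguments: {"type":"object","properties":{"rows":{"type":"array"}},"required":["rows"]}

```bash
mkdir -p pics; ls; python3 - <<'E'
from plant import *
import cv2
print(state())
for n in ["scene","top","wrist"]:
    print(n,get_calibration(n)); cv2.imwrite(f"pics/{n}0.png",grab_frame(n)[:,:,::-1])
E
```

```text
pics
{'time': 0.0, 'joint_pos': array([ 1.10199248e+00,  5.33396383e-02,  1.61429655e+00,  4.46982208e-06,
        1.47600639e+00, -1.19023097e-01]), 'joint_vel': array([-0.00074608,  0.00046322, -0.00036374, -0.00140594, -0.00239425,
       -0.00056706]), 'joint_efforts': array([ 1.53867841e-03, -3.93688703e+01, -3.70176816e+01, -9.16122508e-05,
        7.14539085e-03,  5.26684616e-06]), 'tool_pos': array([0.21388757, 0.58654495, 0.20627223]), 'tool_rot': array([-2.99060719e-04,  1.74000304e-01,  9.84745065e-01, -9.80364161e-04]), 'contact_force': array([0.8268244 , 0.32648135, 0.1885253 ]), 'ft_torque': array([ 0.00141358, -0.00820181, -0.0298039 ]), 'gripper_width': 1.003243684636235}
scene {'fov_y': 49.069032757456846, 'cx': 311.460024614814, 'cy': 242.43882094357355, 'T': array([[ 0.45932339,  0.74806552, -0.47897808,  1.27499814],
       [ 0.88816756, -0.39493362,  0.23491662, -0.35703677],
       [-0.01343153, -0.5333155 , -0.84580978,  1.31425825],
       [ 0.        ,  0.        ,  0.        ,  1.        ]])}
top {'fov_y': 44.28867690528201, 'cx': 329.43068044310996, 'cy': 240.52123769499565, 'T': array([[ 1.97737014e-02, -9.94360609e-01,  1.04192037e-01,
         4.60245346e-01],
       [-9.99797846e-01, -2.00455665e-02, -1.56266905e-03,
         1.21349977e-02],
       [ 3.64244495e-03, -1.04140075e-01, -9.94555970e-01,
         1.62595481e+00],
       [ 0.00000000e+00,  0.00000000e+00,  0.00000000e+00,
         1.00000000e+00]])}
wrist {'fov_y': 59.435725229890274, 'cx': 317.49246908870765, 'cy': 245.0065773128881, 'tool_from_camera': array([[-2.33088509e-04, -9.61879830e-01, -2.73472372e-01,
         6.97400829e-02],
       [ 9.99999895e-01, -3.32296179e-04,  3.16450644e-04,
        -2.78803053e-04],
       [-3.95261316e-04, -2.73472269e-01,  9.61879806e-01,
        -1.66003189e-01],
       [ 0.00000000e+00,  0.00000000e+00,  0.00000000e+00,
         1.00000000e+00]])}
```

View pics/scene0.png

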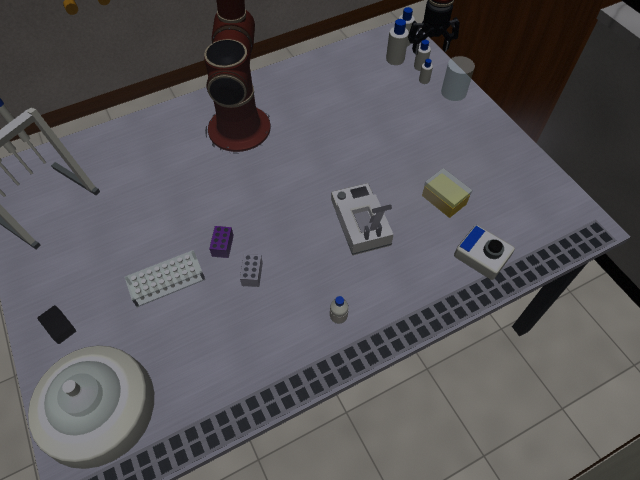

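View pics/top0.png

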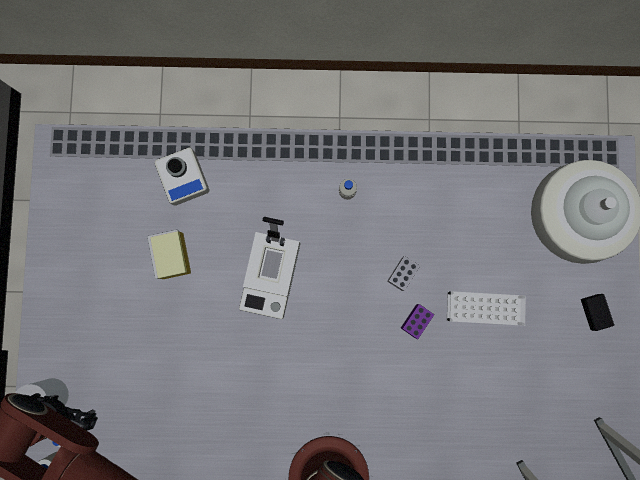

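View pics/wrist0.png

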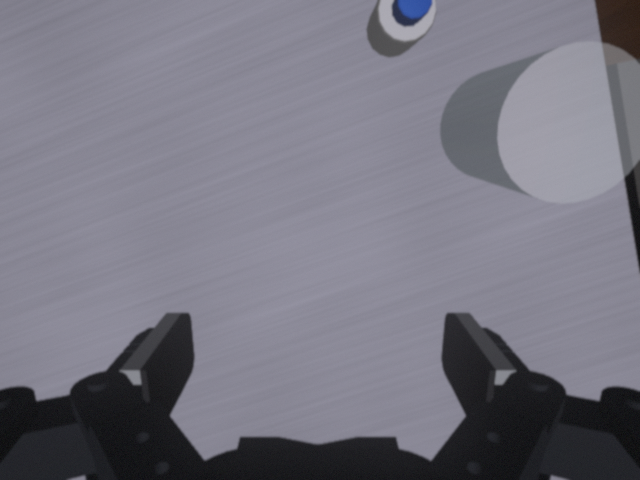

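The top view shows the bare block at about (404,273), with the purple look-alike at (417,321) next to it. The incubator is at about (270,275), with its panel toward the robot and its clamp leaning away. I'll zoom in to get the exact pixels.

```bash
python3 - <<'E'
import cv2,numpy as np
t=cv2.imread("pics/top0.png"); s=cv2.imread("pics/scene0.png")
def z(im,x,y,w,h,k,n):
    cv2.imwrite(n,cv2.resize(im[y:y+h,x:x+w],None,fx=k,fy=k,interpolation=cv2.INTER_CUBIC))
z(t,225,205,90,125,4.8,"pics/tz_inc.png")
z(t,375,245,75,60,8,"pics/tz_blk.png")
z(s,225,240,50,55,10,"pics/sz_blk.png")
z(s,320,170,85,90,6.5,"pics/sz_inc.png")
E
```

```text
(no output)
```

View pics/tz_inc.png

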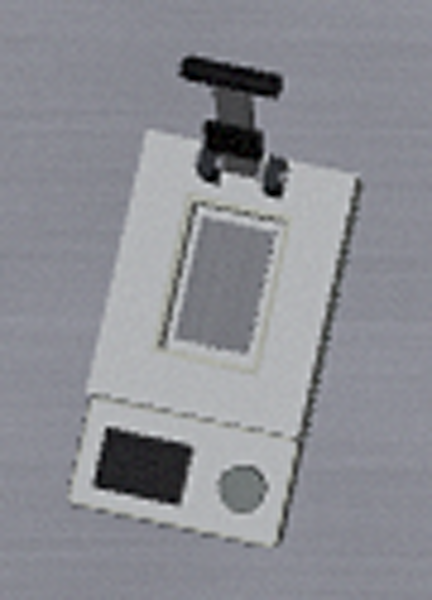

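View pics/tz_blk.png

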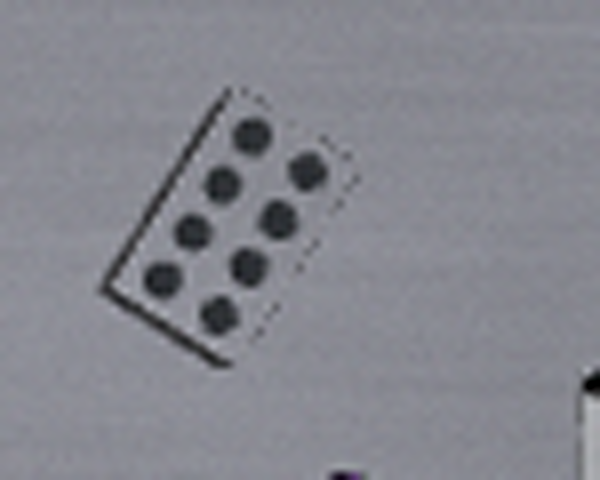

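View pics/sz_inc.png

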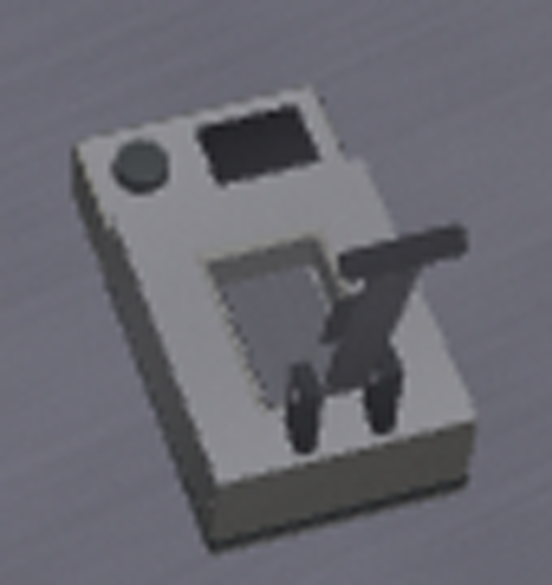

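```bash
cat > h.py <<'E'
import numpy as np, cv2
from scipy.spatial.transform import Rotation as R
def K(c):
    f=240/np.tan(np.radians(c["fov_y"]/2)); return f,c["cx"],c["cy"]
def ray_plane(c,T,uv,z):
    f,cx,cy=K(c); uv=np.atleast_2d(np.asarray(uv,float))
    d=np.c_[(uv[:,0]-cx)/f,(uv[:,1]-cy)/f,np.ones(len(uv))]@T[:3,:3].T
    o=T[:3,3]; return o+d*((z-o[2])/d[:,2])[:,None]
def proj(c,T,P):
    f,cx,cy=K(c); p=(np.atleast_2d(P)-T[:3,3])@T[:3,:3]
    return np.c_[f*p[:,0]/p[:,2]+cx,f*p[:,1]/p[:,2]+cy]
def toolT(s):
    q=s["tool_rot"]; T=np.eye(4); T[:3,:3]=R.from_quat([q[1],q[2],q[3],q[0]]).as_matrix(); T[:3,3]=s["tool_pos"]; return T
E
python3 - <<'E'
from plant import *
from h import *
c=get_calibration("top");T=c["T"]
uz=lambda p,x,y,k:np.array([x,y])+(np.array(p)+.5)/k-.5
h=uz([(253,136),(223,185),(193,232),(163,280),(308,171),(279,220),(249,267),(219,316)],375,245,8)
P=ray_plane(c,T,h,.045);m=P.mean(0);d=(P[0]-P[3]+P[4]-P[7]);print("blk",m,np.degrees(np.arctan2(d[1],d[0])),np.linalg.norm(d)/2/3)
H=ray_plane(c,T,uz([(148,130),(360,180),(298,437),(88,395)],225,205,4.8),.06);print(H)
W=ray_plane(c,T,uz([(193,200),(287,218),(258,370),(160,348)],225,205,4.8),.06);print(W,W.mean(0))
for A in(H,W):
    d=A[0]-A[3]+A[1]-A[2];print(np.degrees(np.arctan2(d[1],d[0])),[np.linalg.norm(A[i]-A[(i+1)%4]) for i in range(4)])
s=state();print(np.round(toolT(s),3))
E
```

```text
blk [ 0.54292911 -0.19211026  0.045     ] -31.198277156945124 0.01910305350715196
[[0.64404789 0.20787659 0.06      ]
 [0.61844769 0.08917071 0.06      ]
 [0.47554263 0.11973824 0.06      ]
 [0.49630009 0.23610697 0.06      ]]
[[0.60541652 0.18161305 0.06      ]
 [0.5964335  0.1291489  0.06      ]
 [0.51191916 0.14281481 0.06      ]
 [0.52296802 0.19727081 0.06      ]] [0.5591843  0.16271189 0.06      ]
-11.436368147657651 [np.float64(0.12143499535706148), np.float64(0.14613770885554866), np.float64(0.1182055608746515), np.float64(0.1504206341854229)]
-9.961261505161557 [np.float64(0.053227635302570374), np.float64(0.08561209227860275), np.float64(0.055565577543948086), np.float64(0.08392211143520624)]
[[-0.939  0.343 -0.001  0.214]
 [ 0.343  0.939 -0.001  0.587]
 [ 0.    -0.002 -1.     0.207]
 [ 0.     0.     0.     1.   ]]
```

>>> {"fn": "step_arm", "kwargs": {
  "rows": [
    {"claw":-1,"x":-0.1,"y":-0.1,"z":0,"wx":0,"wy":0,"wz":0},
    {"claw":-1,"x":-0.25,"y":-0.25,"z":0,"wx":0,"wy":0,"wz":0},
    {"claw":-1,"x":-0.4,"y":-0.4,"z":0,"wx":0,"wy":0,"wz":0},
    {"claw":-1,"x":-0.55,"y":-0.55,"z":0,"wx":0,"wy":0,"wz":0},
    {"claw":-1,"x":-0.7,"y":-0.7,"z":0,"wx":0,"wy":0,"wz":0},
    {"claw":-1,"x":-0.8,"y":-0.8,"z":0,"wx":0,"wy":0,"wz":0},
    {"claw":-1,"x":-0.9,"y":-0.9,"z":0,"wx":0,"wy":0,"wz":0},
    {"claw":-1,"x":-1,"y":-1,"z":0,"wx":0,"wy":0,"wz":0}
  ]
}}

```text
time: 1.15
tool_pos: [0.2742, 0.4582, 0.2075]
tool_rot: [0.0, 0.174, 0.985, 0.0]
contact_force: [1.3, 1.0, -0.5]
gripper_width: 1.003
```

>>> {"fn": "step_arm", "kwargs": {
  "rows": [
    {"claw":-1,"x":-0.12,"y":-0.12},
    {"claw":-1,"x":-0.25,"y":-0.25},
    {"claw":-1,"x":-0.38,"y":-0.38},
    {"claw":-1,"x":-0.5,"y":-0.5},
    {"claw":-1,"x":-0.62,"y":-0.62},
    {"claw":-1,"x":-0.75,"y":-0.75},
    {"claw":-1,"x":-0.88,"y":-0.88},
    {"claw":-1,"x":-1,"y":-1}
  ]
}}

```text
schema error: expected keys claw, x, y, z, wx, wy, wz
```

>>> {"fn": "step_arm", "kwargs": {
  "rows": [
    {"claw":-1,"x":-0.12,"y":-0.12,"z":0,"wx":0,"wy":0,"wz":0},
    {"claw":-1,"x":-0.25,"y":-0.25,"z":0,"wx":0,"wy":0,"wz":0},
    {"claw":-1,"x":-0.38,"y":-0.38,"z":0,"wx":0,"wy":0,"wz":0},
    {"claw":-1,"x":-0.5,"y":-0.5,"z":0,"wx":0,"wy":0,"wz":0},
    {"claw":-1,"x":-0.62,"y":-0.62,"z":0,"wx":0,"wy":0,"wz":0},
    {"claw":-1,"x":-0.75,"y":-0.75,"z":0,"wx":0,"wy":0,"wz":0},
    {"claw":-1,"x":-0.88,"y":-0.88,"z":0,"wx":0,"wy":0,"wz":0},
    {"claw":-1,"x":-1,"y":-1,"z":0,"wx":0,"wy":0,"wz":0}
  ]
}}

```text
time: 2.15
tool_pos: [0.334, 0.3296, 0.2075]
tool_rot: [0.0, 0.174, 0.985, -0.0]
contact_force: [-0.6, 0.4, -0.1]
gripper_width: 1.003
```

>>> {"fn": "step_arm", "kwargs": {
  "rows": [
    {"claw":-1,"x":-0.12,"y":-0.12,"z":0,"wx":0,"wy":0,"wz":0},
    {"claw":-1,"x":-0.25,"y":-0.25,"z":0,"wx":0,"wy":0,"wz":0},
    {"claw":-1,"x":-0.38,"y":-0.38,"z":0,"wx":0,"wy":0,"wz":0},
    {"claw":-1,"x":-0.5,"y":-0.5,"z":0,"wx":0,"wy":0,"wz":0},
    {"claw":-1,"x":-0.62,"y":-0.62,"z":0,"wx":0,"wy":0,"wz":0},
    {"claw":-1,"x":-0.75,"y":-0.75,"z":0,"wx":0,"wy":0,"wz":0},
    {"claw":-1,"x":-0.88,"y":-0.88,"z":0,"wx":0,"wy":0,"wz":0},
    {"claw":-1,"x":-1,"y":-1,"z":0,"wx":0,"wy":0,"wz":0}
  ]
}}

```text
time: 3.15
tool_pos: [0.3935, 0.2014, 0.2075]
tool_rot: [0.0, 0.174, 0.985, -0.0]
contact_force: [-0.6, 0.0, 0.6]
gripper_width: 1.005
```

```bash
python3 - <<'E'
from plant import *
from h import *
import pickle
s=state(); im=grab_frame("wrist")[:,:,::-1]; cv2.imwrite("pics/w1.png",im); pickle.dump(s,open("w1.pkl","wb"));print(s["tool_pos"])
E
```

```text
[0.39354684 0.20137394 0.20751386]
```

View pics/w1.png

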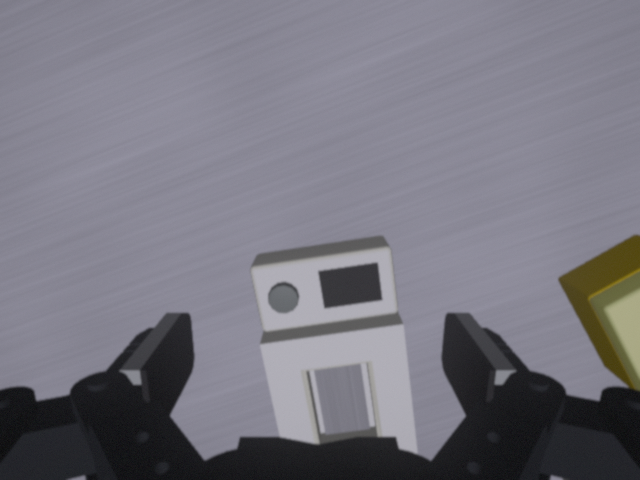

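>>> {"fn": "step_arm", "kwargs": {
  "rows": [
    {"claw":-1,"x":-0.12,"y":-0.12,"z":0,"wx":0,"wy":0,"wz":0},
    {"claw":-1,"x":-0.25,"y":-0.25,"z":0,"wx":0,"wy":0,"wz":0},
    {"claw":-1,"x":-0.38,"y":-0.38,"z":0,"wx":0,"wy":0,"wz":0},
    {"claw":-1,"x":-0.5,"y":-0.5,"z":0,"wx":0,"wy":0,"wz":0},
    {"claw":-1,"x":-0.62,"y":-0.62,"z":0,"wx":0,"wy":0,"wz":0},
    {"claw":-1,"x":-0.75,"y":-0.75,"z":0,"wx":0,"wy":0,"wz":0},
    {"claw":-1,"x":-0.85,"y":-0.88,"z":0,"wx":0,"wy":0,"wz":0},
    {"claw":-1,"x":-0.9,"y":-1,"z":0,"wx":0,"wy":0,"wz":0}
  ]
}}

```text
time: 4.2
tool_pos: [0.4436, 0.0767, 0.2075]
tool_rot: [-0.0, 0.174, 0.985, -0.0]
contact_force: [0.5, -0.0, -0.2]
gripper_width: 0.999
```

>>> {"fn": "step_arm", "kwargs": {
  "rows": [
    {"claw":-1,"x":-0.12,"y":-0.12,"z":0,"wx":0,"wy":0,"wz":0},
    {"claw":-1,"x":-0.25,"y":-0.25,"z":0,"wx":0,"wy":0,"wz":0},
    {"claw":-1,"x":-0.38,"y":-0.38,"z":0,"wx":0,"wy":0,"wz":0},
    {"claw":-1,"x":-0.5,"y":-0.5,"z":0,"wx":0,"wy":0,"wz":0},
    {"claw":-1,"x":-0.62,"y":-0.62,"z":0,"wx":0,"wy":0,"wz":0},
    {"claw":-1,"x":-0.75,"y":-0.75,"z":0,"wx":0,"wy":0,"wz":0},
    {"claw":-1,"x":-0.85,"y":-0.88,"z":0,"wx":0,"wy":0,"wz":0},
    {"claw":-1,"x":-0.9,"y":-1,"z":0,"wx":0,"wy":0,"wz":0}
  ]
}}

```text
time: 5.2
tool_pos: [0.494, -0.0481, 0.2074]
tool_rot: [-0.0, 0.174, 0.985, 0.0]
contact_force: [-1.0, 0.1, -0.2]
gripper_width: 1.002
```

>>> {"fn": "step_arm", "kwargs": {
  "rows": [
    {"claw":-1,"x":-0.12,"y":-0.15,"z":0.05,"wx":0,"wy":0,"wz":0.01},
    {"claw":-1,"x":-0.25,"y":-0.3,"z":0.1,"wx":0,"wy":0,"wz":0.03},
    {"claw":-1,"x":-0.38,"y":-0.5,"z":0.15,"wx":0,"wy":0,"wz":0.05},
    {"claw":-1,"x":-0.5,"y":-0.65,"z":0.2,"wx":0,"wy":0,"wz":0.07},
    {"claw":-1,"x":-0.65,"y":-0.8,"z":0.25,"wx":0,"wy":0,"wz":0.08},
    {"claw":-1,"x":-0.8,"y":-0.9,"z":0.3,"wx":0,"wy":0,"wz":0.09},
    {"claw":-1,"x":-0.9,"y":-1,"z":0.3,"wx":0,"wy":0,"wz":0.096},
    {"claw":-1,"x":-0.95,"y":-1,"z":0.3,"wx":0,"wy":0,"wz":0.096}
  ]
}}

```text
time: 6.2
tool_pos: [0.5492, -0.1745, 0.1775]
tool_rot: [-0.0, 0.268, 0.963, 0.0]
contact_force: [0.5, 0.2, 0.4]
gripper_width: 1.003
```

```bash
python3 - <<'E'
from plant import *
from h import *
import pickle
s=state(); im=grab_frame("wrist")[:,:,::-1]; cv2.imwrite("pics/w2.png",im); pickle.dump(s,open("w2.pkl","wb"));print(np.round(toolT(s),4))
E
```

```text
[[-8.562e-01  5.166e-01 -1.000e-04  5.492e-01]
 [ 5.166e-01  8.562e-01  1.000e-04 -1.745e-01]
 [ 2.000e-04  0.000e+00 -1.000e+00  1.775e-01]
 [ 0.000e+00  0.000e+00  0.000e+00  1.000e+00]]
```

View pics/w2.png

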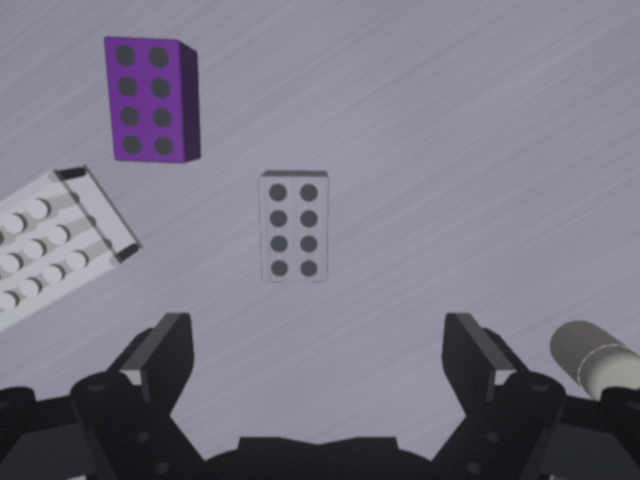

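The bare block is between the fingers, at about x 262–327 and y 177–281, and well aligned with them. Next I'll measure its tube mouths.

```bash
python3 - <<'E'
from plant import *
from h import *
import pickle
s=pickle.load(open("w2.pkl","rb"));c=get_calibration("wrist");T=toolT(s)@c["tool_from_camera"]
g=cv2.cvtColor(cv2.imread("pics/w2.png"),cv2.COLOR_BGR2GRAY)
sub=g[180:280,264:326];_,b=cv2.threshold(sub,105,255,cv2.THRESH_BINARY_INV)
n,_,st,ce=cv2.connectedComponentsWithStats(b)
h=np.array([ce[i]+[264,180] for i in range(1,n) if 100<st[i,4]<500]);print(h)
P=ray_plane(c,T,h,.045);m=P.mean(0);
d=np.linalg.svd(P[:,:2]-m[:2])[2][0];a=np.degrees(np.arctan2(d[1],d[0]));print(m,a,np.ptp((P[:,:2]-m[:2])@d)/3)
e=T2=toolT(s)[:3,:3].T@(m-s["tool_pos"]);print("shift tool",e)
E
```

```text
[[277.50431034 192.03448276]
 [308.41558442 192.21212121]
 [278.12946429 218.20089286]
 [308.42272727 218.45      ]
 [278.5255814  243.45581395]
 [308.44131455 243.55399061]
 [279.10628019 267.76328502]
 [308.39901478 267.93596059]]
[ 0.54374425 -0.19211114  0.045     ] -31.439246982793385 0.018994363446329095
shift tool [-0.0044946  -0.01788672  0.13247868]
```

>>> {"fn": "step_arm", "kwargs": {
  "rows": [
    {"claw":-1,"x":-0.02,"y":-0.06,"z":0.1,"wx":0,"wy":0,"wz":0.003},
    {"claw":-1,"x":-0.045,"y":-0.12,"z":0.25,"wx":0,"wy":0,"wz":0.003},
    {"claw":-1,"x":-0.045,"y":-0.179,"z":0.4,"wx":0,"wy":0,"wz":0.003},
    {"claw":-1,"x":-0.045,"y":-0.179,"z":0.55,"wx":0,"wy":0,"wz":0.003},
    {"claw":-1,"x":-0.045,"y":-0.179,"z":0.7,"wx":0,"wy":0,"wz":0.003},
    {"claw":-1,"x":-0.045,"y":-0.179,"z":0.8,"wx":0,"wy":0,"wz":0.003},
    {"claw":-1,"x":-0.045,"y":-0.179,"z":0.9,"wx":0,"wy":0,"wz":0.003},
    {"claw":-1,"x":-0.045,"y":-0.179,"z":1,"wx":0,"wy":0,"wz":0.003}
  ]
}}

```text
time: 7.25
tool_pos: [0.5436, -0.1913, 0.0772]
tool_rot: [0.0, 0.27, 0.963, -0.0]
contact_force: [0.5, -0.4, -0.0]
gripper_width: 0.999
```

>>> {"fn": "step_arm", "kwargs": {
  "rows": [
    {"claw":-1,"x":0,"y":0,"z":0.1,"wx":0,"wy":0,"wz":0},
    {"claw":-1,"x":0,"y":0,"z":0.25,"wx":0,"wy":0,"wz":0},
    {"claw":-1,"x":0,"y":0,"z":0.4,"wx":0,"wy":0,"wz":0},
    {"claw":-1,"x":0,"y":0,"z":0.5,"wx":0,"wy":0,"wz":0},
    {"claw":-1,"x":0,"y":0,"z":0.55,"wx":0,"wy":0,"wz":0},
    {"claw":0.2,"x":0,"y":0,"z":0.55,"wx":0,"wy":0,"wz":0},
    {"claw":1,"x":0,"y":0,"z":0.55,"wx":0,"wy":0,"wz":0},
    {"claw":1,"x":0,"y":0,"z":0.55,"wx":0,"wy":0,"wz":0}
  ]
}}

```text
time: 8.25
tool_pos: [0.5438, -0.1915, 0.0232]
tool_rot: [0.001, 0.27, 0.963, -0.0]
contact_force: [0.1, -0.5, 0.5]
gripper_width: 0.376
```

```bash
python3 - <<'E'
from plant import *
from h import *
s=state(); im=grab_frame("wrist")[:,:,::-1]; cv2.imwrite("pics/w3.png",im);print(np.round(toolT(s),4),s["gripper_width"],s["contact_force"],s["time"])
E
```

```text
[[-8.537e-01  5.208e-01  1.100e-03  5.438e-01]
 [ 5.208e-01  8.537e-01 -5.000e-04 -1.915e-01]
 [-1.200e-03  1.000e-04 -1.000e+00  2.320e-02]
 [ 0.000e+00  0.000e+00  0.000e+00  1.000e+00]] 0.37557973132884503 [ 0.10737045 -0.48871845  0.48547089] 8.25
```

View pics/w3.png

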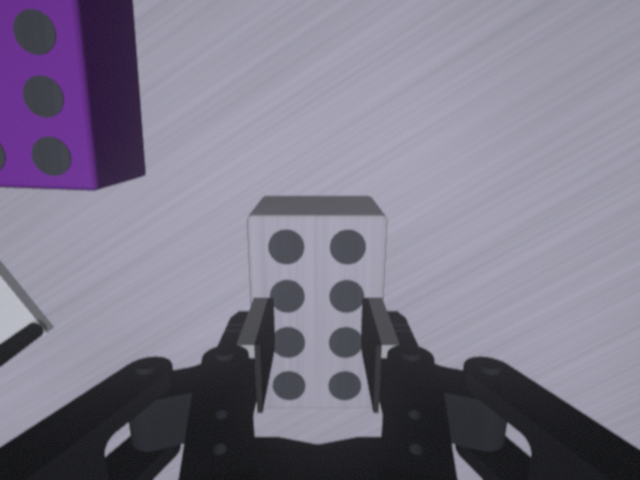

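The opening reads 0.376, about 32 mm, which is less than the block's 50 mm. I'll hold the close for a moment, then raise slightly to see whether the grip is real.

>>> {"fn": "step_arm", "kwargs": {
  "rows": [
    {"claw":1,"x":0,"y":0,"z":0,"wx":0,"wy":0,"wz":0},
    {"claw":1,"x":0,"y":0,"z":0,"wx":0,"wy":0,"wz":0},
    {"claw":1,"x":0,"y":0,"z":0,"wx":0,"wy":0,"wz":0},
    {"claw":1,"x":0,"y":0,"z":0,"wx":0,"wy":0,"wz":0},
    {"claw":1,"x":0,"y":0,"z":-0.03,"wx":0,"wy":0,"wz":0},
    {"claw":1,"x":0,"y":0,"z":-0.06,"wx":0,"wy":0,"wz":0},
    {"claw":1,"x":0,"y":0,"z":-0.1,"wx":0,"wy":0,"wz":0},
    {"claw":1,"x":0,"y":0,"z":-0.1,"wx":0,"wy":0,"wz":0}
  ]
}}

```text
time: 9.3
tool_pos: [0.5438, -0.1915, 0.0332]
tool_rot: [0.001, 0.27, 0.963, -0.0]
contact_force: [0.5, 0.1, -0.6]
gripper_width: -0.0
```

```bash
python3 - <<'E'
from plant import *
from h import *
s=state(); im=grab_frame("wrist")[:,:,::-1]; cv2.imwrite("pics/w4.png",im);print(np.round(toolT(s),4),s["gripper_width"],s["contact_force"],s["time"])
sc=grab_frame("scene")[:,:,::-1];cv2.imwrite("pics/s4.png",cv2.resize(sc[190:310,170:330],None,fx=4,fy=4,interpolation=cv2.INTER_CUBIC))
E
```

```text
[[-8.537e-01  5.208e-01  1.100e-03  5.438e-01]
 [ 5.208e-01  8.537e-01 -6.000e-04 -1.915e-01]
 [-1.200e-03  1.000e-04 -1.000e+00  3.320e-02]
 [ 0.000e+00  0.000e+00  0.000e+00  1.000e+00]] -0.0003903956595898266 [ 0.50883406  0.05796299 -0.60423636] 9.3
```

View pics/w4.png

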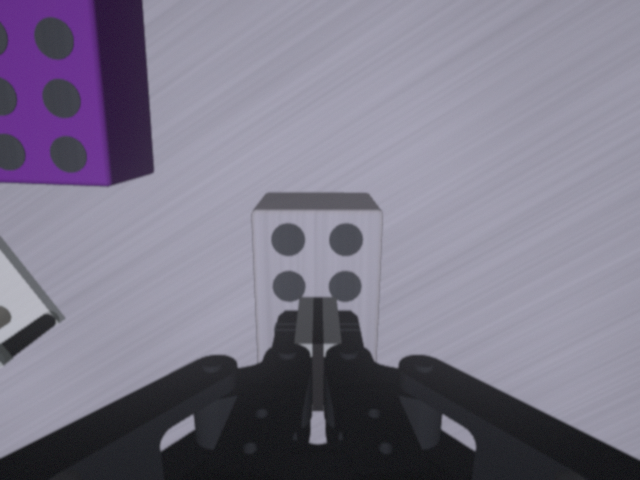

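View pics/s4.png

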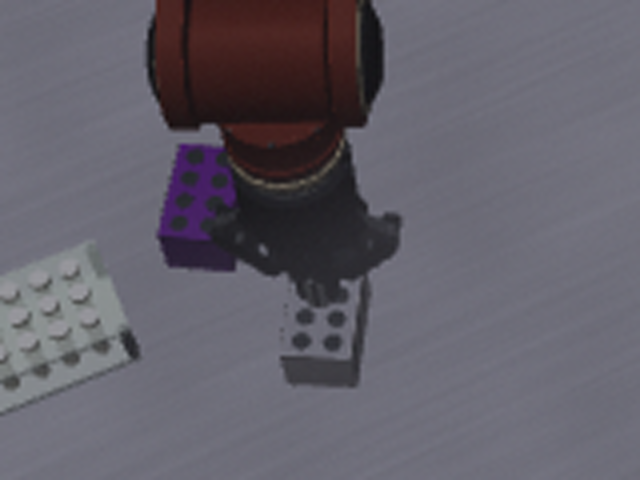

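The fingers shut fully with no force reading and passed over the block. So the pads were above its top, and my assumed heights disagree with the scene. I'll triangulate the block from the pictures before moving again.

```bash
python3 - <<'E'
from plant import *
from h import *
import pickle
from scipy.optimize import least_squares
c=get_calibration("wrist");tc=c["tool_from_camera"]
s2=pickle.load(open("w2.pkl","rb"));T2=toolT(s2)@tc
Tt=np.eye(4);Tt[:3,:3]=[[-.8537,.5208,.0011],[.5208,.8537,-.0006],[-.0012,.0001,-1]];Tt[:3,3]=[.5438,-.1915,.0332]
T4=Tt@tc
Tt3=Tt.copy();Tt3[2,3]=.0232;T3=Tt3@tc
def tri(obs):
    f=lambda X:np.concatenate([(proj(c,T,X)-uv).ravel() for T,uv in obs])
    r=least_squares(f,[.54,-.19,.04]);return r.x,np.abs(r.fun).max()
# hole front row
h2=[(277.5,192.0),(308.4,192.2)];h4=[(288,240),(346,240)];h3=[(286.5,247),(348,247)]
for i in range(2):
    print(tri([(T2,h2[i]),(T4,h4[i])]),tri([(T2,h2[i]),(T3,h3[i])]))
# with top cam
ct=get_calibration("top")
P=ray_plane(ct,ct["T"],[[375+253.5/8-.5,245+136.5/8-.5]],.045)
for z in(0.0,.02,.045):
    for T,e in((T2,[(262,230),(327,230)]),(T4,[(254,260),(380,260)])):
        A=ray_plane(c,T,e,z);print(z,np.linalg.norm(A[0]-A[1]))
# top camera hole centre vs scene camera hole centre triangulation
s=cv2.imread("pics/scene0.png");cv2.imwrite("pics/sz2.png",cv2.resize(s[245:295,230:275],None,fx=11,fy=11,interpolation=cv2.INTER_CUBIC))
E
```

```text
(array([ 0.51335816, -0.18609399,  0.04843971]), np.float64(0.021818790038707903)) (array([ 0.51351305, -0.18616297,  0.04719601]), np.float64(0.17441999454598545))
(array([ 0.52488216, -0.16776645,  0.04730769]), np.float64(0.14930166540284517)) (array([ 0.52494899, -0.167725  ,  0.04663941]), np.float64(0.030581979174598928))
0.0 0.0546464706120347
0.0 0.06269485824982021
0.02 0.051464677270632433
0.02 0.05639767045324101
0.045 0.047487435593879475
0.045 0.04852618570751702
```

View pics/sz2.png

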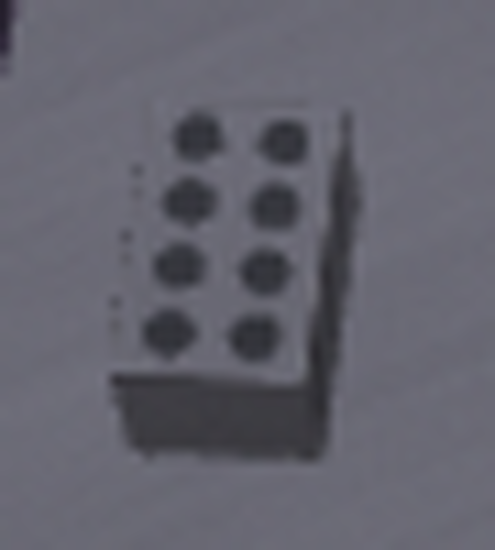

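```bash
python3 - <<'E'
from plant import *
from h import *
c=get_calibration("scene")
for z in (0.0332,0.045,.055,.065,.075):
    print(z,proj(c,c["T"],[[.5438,-.1915,z]]))
im=cv2.imread("pics/w4.png");cv2.imwrite("pics/w4z.png",cv2.resize(im[190:450,220:420],None,fx=3,fy=2.3,interpolation=cv2.INTER_CUBIC))
sc=grab_frame("scene")[:,:,::-1];cv2.imwrite("pics/s5z.png",cv2.resize(sc[235:295,215:275],None,fx=9,fy=9,interpolation=cv2.INTER_CUBIC))
E
```

```text
0.0332 [[250.18304924 267.73434115]]
0.045 [[249.70794967 265.64472417]]
0.055 [[249.30021779 263.85140866]]
0.065 [[248.8877152  262.03711021]]
0.075 [[248.47035766 260.2014584 ]]
```

View pics/w4z.png

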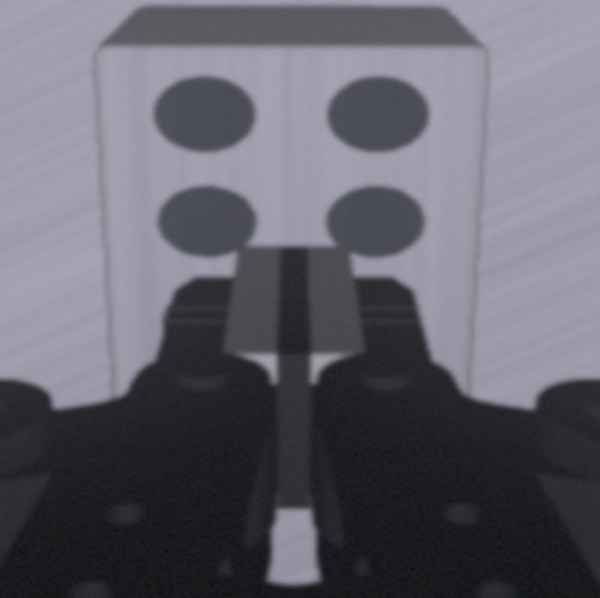

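View pics/s5z.png

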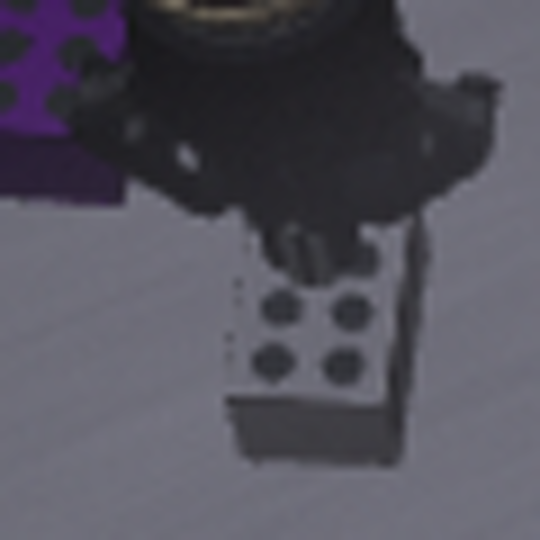

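The block's top really is at 45–47 mm. The wrist picture suggests the fingertips end about 20 mm short of the reported TCP, so at TCP z = 23 mm they swept just over the top. I'll reopen and go down to z ≈ 3 mm, which is safe whether or not that offset is real.

>>> {"fn": "step_arm", "kwargs": {
  "rows": [
    {"claw":-1,"x":0,"y":0,"z":0,"wx":0,"wy":0,"wz":0},
    {"claw":-1,"x":0,"y":0,"z":0,"wx":0,"wy":0,"wz":0},
    {"claw":-1,"x":0,"y":0,"z":0,"wx":0,"wy":0,"wz":0},
    {"claw":-1,"x":0,"y":0,"z":0,"wx":0,"wy":0,"wz":0},
    {"claw":-1,"x":0,"y":0,"z":0.05,"wx":0,"wy":0,"wz":0},
    {"claw":-1,"x":0,"y":0,"z":0.1,"wx":0,"wy":0,"wz":0},
    {"claw":-1,"x":0,"y":0,"z":0.1,"wx":0,"wy":0,"wz":0},
    {"claw":-1,"x":0,"y":0,"z":0.1,"wx":0,"wy":0,"wz":0}
  ]
}}

```text
time: 10.45
tool_pos: [0.5433, -0.1912, 0.0224]
tool_rot: [-0.0, 0.27, 0.963, 0.0]
contact_force: [-0.6, 0.6, 0.2]
gripper_width: 0.999
```

```bash
python3 - <<'E'
from plant import *
from h import *
s=state(); im=grab_frame("wrist")[:,:,::-1]; cv2.imwrite("pics/w5.png",im);print(np.round(toolT(s),4),s["gripper_width"],s["contact_force"],s["time"])
E
```

```text
[[-8.537e-01  5.208e-01 -2.000e-04  5.433e-01]
 [ 5.208e-01  8.537e-01  1.000e-04 -1.912e-01]
 [ 2.000e-04 -0.000e+00 -1.000e+00  2.240e-02]
 [ 0.000e+00  0.000e+00  0.000e+00  1.000e+00]] 0.9989767424968835 [-0.59996182  0.61266421  0.2255234 ] 10.45
```

View pics/w5.png

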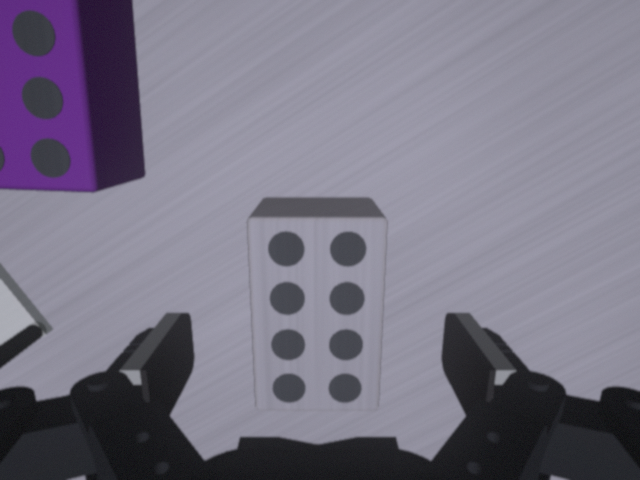

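With the fingers open, the tip spacing of 250 px for 85 mm also puts the tips about 22 mm short of the reported TCP. I'll lower to z ≈ 0 and close.

>>> {"fn": "step_arm", "kwargs": {
  "rows": [
    {"claw":-1,"x":0,"y":0,"z":0.11,"wx":0,"wy":0,"wz":0},
    {"claw":-1,"x":0,"y":0,"z":0.22,"wx":0,"wy":0,"wz":0},
    {"claw":-0.5,"x":0,"y":0,"z":0.22,"wx":0,"wy":0,"wz":0},
    {"claw":1,"x":0,"y":0,"z":0.22,"wx":0,"wy":0,"wz":0},
    {"claw":1,"x":0,"y":0,"z":0.22,"wx":0,"wy":0,"wz":0},
    {"claw":1,"x":0,"y":0,"z":0.22,"wx":0,"wy":0,"wz":0},
    {"claw":1,"x":0,"y":0,"z":0.22,"wx":0,"wy":0,"wz":0},
    {"claw":1,"x":0,"y":0,"z":0.22,"wx":0,"wy":0,"wz":0}
  ]
}}

```text
time: 11.5
tool_pos: [0.5436, -0.1914, 0.0008]
tool_rot: [0.0, 0.27, 0.963, -0.0]
contact_force: [0.4, -1.2, -1.0]
gripper_width: 0.57
```

```bash
python3 - <<'E'
from plant import *
from h import *
s=state(); im=grab_frame("wrist")[:,:,::-1]; cv2.imwrite("pics/w6.png",im);print(np.round(toolT(s),4),s["gripper_width"],s["contact_force"],s["time"])
E
```

```text
[[-8.537e-01  5.208e-01  6.000e-04  5.436e-01]
 [ 5.208e-01  8.537e-01 -5.000e-04 -1.914e-01]
 [-8.000e-04 -1.000e-04 -1.000e+00  8.000e-04]
 [ 0.000e+00  0.000e+00  0.000e+00  1.000e+00]] 0.5703302688468384 [ 0.41181236 -1.17696552 -0.95591886] 11.5
```

View pics/w6.png

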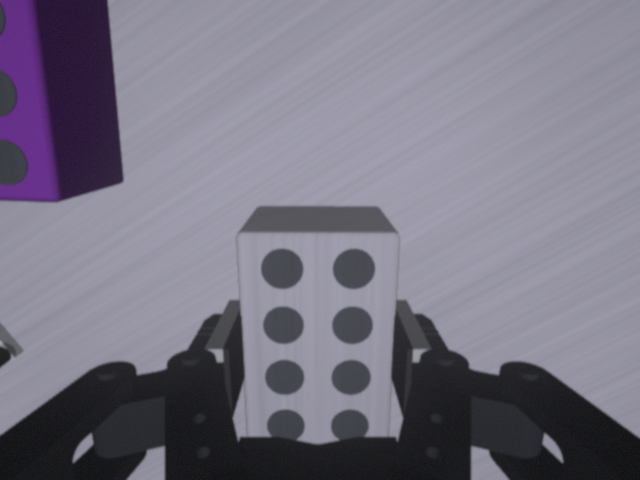

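Gripped: the opening is 0.57 (about 48 mm), and the TCP is 0.8 mm above the underside. Now I'll lift and carry the block to a viewing pose short of the well on the −y side.

>>> {"fn": "step_arm", "kwargs": {
  "rows": [
    {"claw":1,"x":0,"y":0,"z":-0.1,"wx":0,"wy":0,"wz":0},
    {"claw":1,"x":0,"y":0,"z":-0.25,"wx":0,"wy":0,"wz":0},
    {"claw":1,"x":0,"y":0,"z":-0.4,"wx":0,"wy":0,"wz":0},
    {"claw":1,"x":0.1,"y":0.15,"z":-0.55,"wx":0,"wy":0,"wz":0},
    {"claw":1,"x":0.2,"y":0.35,"z":-0.7,"wx":0,"wy":0,"wz":0},
    {"claw":1,"x":0.35,"y":0.55,"z":-0.85,"wx":0,"wy":0,"wz":0},
    {"claw":1,"x":0.5,"y":0.75,"z":-0.95,"wx":0,"wy":0,"wz":0},
    {"claw":1,"x":0.6,"y":0.95,"z":-1,"wx":0,"wy":0,"wz":0}
  ]
}}

```text
time: 12.55
tool_pos: [0.5416, -0.0771, 0.1022]
tool_rot: [0.001, 0.27, 0.963, 0.0]
contact_force: [-0.4, -0.2, -4.8]
gripper_width: 0.567
```

>>> {"fn": "step_arm", "kwargs": {
  "rows": [
    {"claw":1,"x":0.1,"y":0.15,"z":-0.1,"wx":0,"wy":0,"wz":-0.02},
    {"claw":1,"x":0.2,"y":0.35,"z":-0.2,"wx":0,"wy":0,"wz":-0.05},
    {"claw":1,"x":0.35,"y":0.55,"z":-0.3,"wx":0,"wy":0,"wz":-0.08},
    {"claw":1,"x":0.5,"y":0.75,"z":-0.4,"wx":0,"wy":0,"wz":-0.11},
    {"claw":1,"x":0.6,"y":0.9,"z":-0.4,"wx":0,"wy":0,"wz":-0.14},
    {"claw":1,"x":0.68,"y":1,"z":-0.4,"wx":0,"wy":0,"wz":-0.165},
    {"claw":1,"x":0.7,"y":1,"z":-0.4,"wx":0,"wy":0,"wz":-0.175},
    {"claw":1,"x":0.7,"y":1,"z":-0.4,"wx":0,"wy":0,"wz":-0.175}
  ]
}}

```text
time: 13.55
tool_pos: [0.5336, 0.0425, 0.14]
tool_rot: [-0.0, 0.099, 0.995, -0.0]
contact_force: [0.2, -0.1, -4.8]
gripper_width: 0.567
```

```bash
python3 - <<'E'
from plant import *
from h import *
import pickle
s=state(); im=grab_frame("wrist")[:,:,::-1]; cv2.imwrite("pics/w7.png",im);pickle.dump(s,open("w7.pkl","wb"));print(np.round(toolT(s),4),s["gripper_width"],s["contact_force"],s["time"])
E
```

```text
[[-9.805e-01  1.967e-01 -1.000e-03  5.336e-01]
 [ 1.967e-01  9.805e-01 -4.000e-04  4.250e-02]
 [ 9.000e-04 -6.000e-04 -1.000e+00  1.400e-01]
 [ 0.000e+00  0.000e+00  0.000e+00  1.000e+00]] 0.5668007009841824 [ 0.19234415 -0.13088939 -4.77395814] 13.55
```

View pics/w7.png

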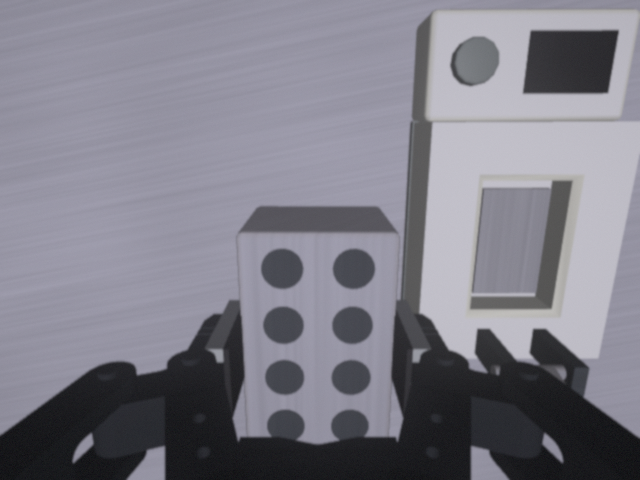

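The whole well is in view on the right, with its rim roughly at (481,176), (582,176), (558,317) and (470,313). The block in the gripper is square to the fingers.

```bash
python3 - <<'E'
import cv2
im=cv2.imread("pics/w7.png")
cv2.imwrite("pics/w7z.png",cv2.resize(im[165:325,455:595],None,fx=3.7,fy=3.7,interpolation=cv2.INTER_CUBIC))
E
```

```text
(no output)
```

View pics/w7z.png

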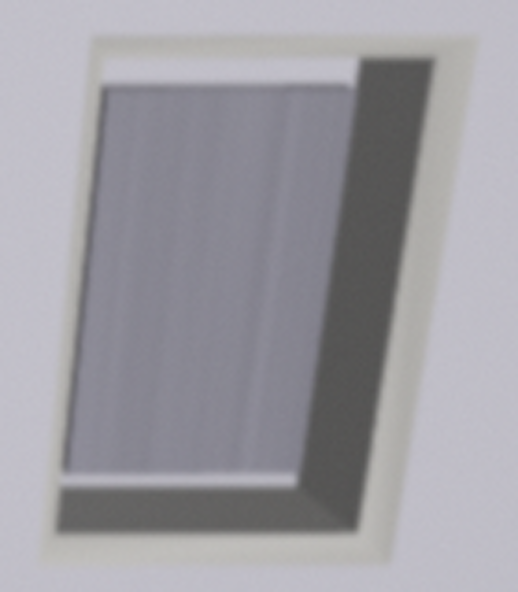

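```bash
python3 - <<'E'
from plant import *
from h import *
import pickle
s=pickle.load(open("w7.pkl","rb"));c=get_calibration("wrist");Tt=toolT(s);T=Tt@c["tool_from_camera"]
uz=lambda p:np.array([455,165])+(np.array(p)+.5)/3.7-.5
def rep(p,z):
    A=ray_plane(c,T,uz(p),z);d=A[0]-A[3]+A[1]-A[2];w=A[1]-A[0]+A[2]-A[3]
    print(z,"ctr",A.mean(0),"sizes",[round(1e3*np.linalg.norm(A[i]-A[(i+1)%4]),1) for i in range(4)],"ang",np.degrees(np.arctan2(d[1],d[0])),np.degrees(np.arctan2(w[1],w[0])))
    return A.mean(0)
a=rep([(93,36),(480,37),(391,565),(40,562)],.06);b=rep([(104,58),(434,58),(356,532),(57,531)],.056)
# block
g=cv2.cvtColor(cv2.imread("pics/w7.png"),cv2.COLOR_BGR2GRAY);sub=g[240:400,255:385];_,bb=cv2.threshold(sub,105,255,cv2.THRESH_BINARY_INV)
n,_,st,ce=cv2.connectedComponentsWithStats(bb);h=np.array([ce[i]+[255,240] for i in range(1,n) if 500<st[i,4]<2500]);print(np.round(h,1))
zt=s["tool_pos"][2]-.0008+.045
P=ray_plane(c,T,h,zt);q=(P-Tt[:3,3])@Tt[:3,:3];print(np.round(q*1e3,1))
print("tool heading",np.degrees(np.arctan2(Tt[1,0],Tt[0,0])))
for m in(a,b):print("well in tool",np.round(((m-Tt[:3,3])@Tt[:3,:3])*1e3,1))
E
```

```text
0.06 ctr [0.5607454  0.16409624 0.06      ] sizes [np.float64(60.7), np.float64(90.5), np.float64(60.7), np.float64(90.1)] ang 168.84174875499227 78.30635268729034
0.056 ctr [0.56052144 0.16382364 0.056     ] sizes [np.float64(52.8), np.float64(82.4), np.float64(52.2), np.float64(82.2)] ang 168.84996483844392 78.54345948838701
[[281.7 268.2]
 [353.5 268.4]
 [283.  324.7]
 [352.1 324.8]
 [284.2 376.9]
 [350.6 377. ]]
[[ 27.7 -11.1 -44.2]
 [ 27.7  10.8 -44.2]
 [  8.8 -11.2 -44.2]
 [  8.7  10.8 -44.2]
 [-10.2 -11.2 -44.2]
 [-10.2  10.8 -44.2]]
tool heading 168.65726527126702
well in tool [ -2.8 124.6  79.9]
well in tool [ -2.6 124.3  83.9]
```

>>> {"fn": "step_arm", "kwargs": {
  "rows": [
    {"claw":1,"x":-0.005,"y":0.1,"z":0,"wx":0,"wy":0,"wz":-0.002},
    {"claw":1,"x":-0.01,"y":0.25,"z":0.05,"wx":0,"wy":0,"wz":-0.002},
    {"claw":1,"x":-0.02,"y":0.4,"z":0.1,"wx":0,"wy":0,"wz":-0.002},
    {"claw":1,"x":-0.02,"y":0.55,"z":0.15,"wx":0,"wy":0,"wz":-0.002},
    {"claw":1,"x":-0.02,"y":0.7,"z":0.2,"wx":0,"wy":0,"wz":-0.002},
    {"claw":1,"x":-0.02,"y":0.8,"z":0.25,"wx":0,"wy":0,"wz":-0.002},
    {"claw":1,"x":-0.02,"y":0.9,"z":0.3,"wx":0,"wy":0,"wz":-0.002},
    {"claw":1,"x":-0.02,"y":1,"z":0.3,"wx":0,"wy":0,"wz":-0.002}
  ]
}}

```text
time: 14.6
tool_pos: [0.5552, 0.1411, 0.1098]
tool_rot: [-0.001, 0.097, 0.995, -0.0]
contact_force: [0.7, -0.3, -4.7]
gripper_width: 0.568
```

>>> {"fn": "step_arm", "kwargs": {
  "rows": [
    {"claw":1,"x":0,"y":0.06,"z":0,"wx":0,"wy":0,"wz":0},
    {"claw":1,"x":0,"y":0.12,"z":0.05,"wx":0,"wy":0,"wz":0},
    {"claw":1,"x":0,"y":0.18,"z":0.1,"wx":0,"wy":0,"wz":0},
    {"claw":1,"x":0,"y":0.246,"z":0.15,"wx":0,"wy":0,"wz":0},
    {"claw":1,"x":0,"y":0.246,"z":0.2,"wx":0,"wy":0,"wz":0},
    {"claw":1,"x":0,"y":0.246,"z":0.26,"wx":0,"wy":0,"wz":0},
    {"claw":1,"x":0,"y":0.246,"z":0.32,"wx":0,"wy":0,"wz":0},
    {"claw":1,"x":0,"y":0.246,"z":0.36,"wx":0,"wy":0,"wz":0}
  ]
}}

```text
time: 15.6
tool_pos: [0.5601, 0.1645, 0.0739]
tool_rot: [-0.0, 0.097, 0.995, -0.0]
contact_force: [-0.2, 0.4, -3.7]
gripper_width: 0.567
```

```bash
cat > look.py <<'E'
import sys
from plant import *
from h import *
n=sys.argv[1]
s=state();w=grab_frame("wrist")[:,:,::-1];sc=grab_frame("scene")[:,:,::-1]
print(np.round(toolT(s),4),s["gripper_width"],s["contact_force"],s["ft_torque"],s["time"])
z=cv2.resize(sc[150:270,300:420],(480,480),interpolation=cv2.INTER_CUBIC)
cv2.imwrite(f"pics/{n}_w.png",w);cv2.imwrite(f"pics/{n}_s.png",z)
E
python3 look.py a
```

```text
[[-9.812e-01  1.928e-01 -6.000e-04  5.601e-01]
 [ 1.928e-01  9.812e-01 -1.000e-04  1.645e-01]
 [ 6.000e-04 -2.000e-04 -1.000e+00  7.390e-02]
 [ 0.000e+00  0.000e+00  0.000e+00  1.000e+00]] 0.5669865249992762 [-0.22296198  0.37775012 -3.69242122] [-0.0187134   0.00369418  0.00536231] 15.6
```

View pics/a_w.png

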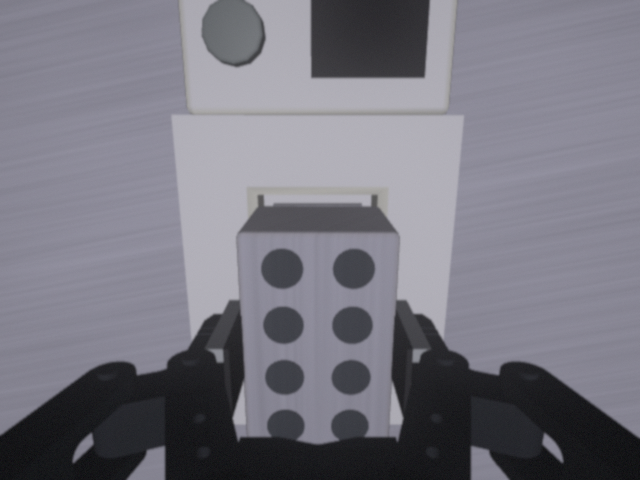

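View pics/a_s.png

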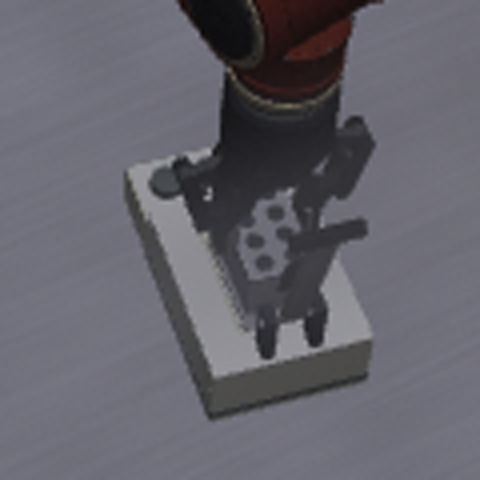

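The block sits centred over the well. I'll lower it slowly into the mouth and watch the force.

>>> {"fn": "step_arm", "kwargs": {
  "rows": [
    {"claw":1,"x":0,"y":0,"z":0.04,"wx":0,"wy":0,"wz":0},
    {"claw":1,"x":0,"y":0,"z":0.08,"wx":0,"wy":0,"wz":0},
    {"claw":1,"x":0,"y":0,"z":0.11,"wx":0,"wy":0,"wz":0},
    {"claw":1,"x":0,"y":0,"z":0.13,"wx":0,"wy":0,"wz":0},
    {"claw":1,"x":0,"y":0,"z":0.15,"wx":0,"wy":0,"wz":0},
    {"claw":1,"x":0,"y":0,"z":0.16,"wx":0,"wy":0,"wz":0},
    {"claw":1,"x":0,"y":0,"z":0.17,"wx":0,"wy":0,"wz":0},
    {"claw":1,"x":0,"y":0,"z":0.17,"wx":0,"wy":0,"wz":0}
  ]
}}

```text
time: 16.7
tool_pos: [0.5603, 0.1647, 0.0575]
tool_rot: [-0.0, 0.097, 0.995, -0.0]
contact_force: [0.1, 0.0, -4.4]
gripper_width: 0.568
```

>>> {"fn": "step_arm", "kwargs": {
  "rows": [
    {"claw":1,"x":0,"y":0,"z":0.01,"wx":0,"wy":0,"wz":0},
    {"claw":1,"x":0,"y":0,"z":0.015,"wx":0,"wy":0,"wz":0},
    {"claw":1,"x":0,"y":0,"z":0.02,"wx":0,"wy":0,"wz":0},
    {"claw":1,"x":0,"y":0,"z":0.025,"wx":0,"wy":0,"wz":0},
    {"claw":1,"x":0,"y":0,"z":0.03,"wx":0,"wy":0,"wz":0},
    {"claw":1,"x":0,"y":0,"z":0.035,"wx":0,"wy":0,"wz":0},
    {"claw":1,"x":0,"y":0,"z":0.035,"wx":0,"wy":0,"wz":0},
    {"claw":1,"x":0,"y":0,"z":0.035,"wx":0,"wy":0,"wz":0}
  ]
}}

```text
time: 17.7
tool_pos: [0.5603, 0.1647, 0.054]
tool_rot: [-0.0, 0.097, 0.995, -0.0]
contact_force: [0.2, -0.2, -4.5]
gripper_width: 0.57
```

```bash
cat > st.py <<'E'
from plant import *
import numpy as np
s=state();print(s["tool_pos"],s["tool_rot"],s["contact_force"],s["ft_torque"],s["gripper_width"],s["time"])
E
python3 st.py
```

```text
[0.56030083 0.16471761 0.05400569] [-5.68124723e-06  9.67612288e-02  9.95307623e-01 -3.34549677e-06] [ 0.21984186 -0.18228751 -4.46502427] [ 0.00069757  0.02508693 -0.05001835] 0.5695196421289996 17.7
```

Past the chamfer with no side load. I'll keep going in small steps.

>>> {"fn": "step_arm", "kwargs": {
  "rows": [
    {"claw":1,"x":0,"y":0,"z":0.005,"wx":0,"wy":0,"wz":0},
    {"claw":1,"x":0,"y":0,"z":0.01,"wx":0,"wy":0,"wz":0},
    {"claw":1,"x":0,"y":0,"z":0.015,"wx":0,"wy":0,"wz":0},
    {"claw":1,"x":0,"y":0,"z":0.02,"wx":0,"wy":0,"wz":0},
    {"claw":1,"x":0,"y":0,"z":0.025,"wx":0,"wy":0,"wz":0},
    {"claw":1,"x":0,"y":0,"z":0.03,"wx":0,"wy":0,"wz":0},
    {"claw":1,"x":0,"y":0,"z":0.035,"wx":0,"wy":0,"wz":0},
    {"claw":1,"x":0,"y":0,"z":0.04,"wx":0,"wy":0,"wz":0}
  ]
}}

```text
time: 18.7
tool_pos: [0.5603, 0.1647, 0.05]
tool_rot: [-0.0, 0.097, 0.995, -0.0]
contact_force: [-0.0, 0.6, -4.4]
gripper_width: 0.572
```

>>> {"fn": "step_arm", "kwargs": {
  "rows": [
    {"claw":1,"x":0,"y":0,"z":0.005,"wx":0,"wy":0,"wz":0},
    {"claw":1,"x":0,"y":0,"z":0.01,"wx":0,"wy":0,"wz":0},
    {"claw":1,"x":0,"y":0,"z":0.015,"wx":0,"wy":0,"wz":0},
    {"claw":1,"x":0,"y":0,"z":0.02,"wx":0,"wy":0,"wz":0},
    {"claw":1,"x":0,"y":0,"z":0.025,"wx":0,"wy":0,"wz":0},
    {"claw":1,"x":0,"y":0,"z":0.025,"wx":0,"wy":0,"wz":0},
    {"claw":1,"x":0,"y":0,"z":0.025,"wx":0,"wy":0,"wz":0},
    {"claw":1,"x":0,"y":0,"z":0.03,"wx":0,"wy":0,"wz":0}
  ]
}}

```text
time: 19.7
tool_pos: [0.5604, 0.1647, 0.0471]
tool_rot: [0.0, 0.097, 0.995, 0.0]
contact_force: [0.1, 0.3, -4.5]
gripper_width: 0.572
```

>>> {"fn": "step_arm", "kwargs": {
  "rows": [
    {"claw":1,"x":0,"y":0,"z":0.002,"wx":0,"wy":0,"wz":0},
    {"claw":1,"x":0,"y":0,"z":0.004,"wx":0,"wy":0,"wz":0},
    {"claw":1,"x":0,"y":0,"z":0.006,"wx":0,"wy":0,"wz":0},
    {"claw":1,"x":0,"y":0,"z":0.008,"wx":0,"wy":0,"wz":0},
    {"claw":1,"x":0,"y":0,"z":0.01,"wx":0,"wy":0,"wz":0},
    {"claw":1,"x":0,"y":0,"z":0.012,"wx":0,"wy":0,"wz":0},
    {"claw":1,"x":0,"y":0,"z":0.014,"wx":0,"wy":0,"wz":0},
    {"claw":1,"x":0,"y":0,"z":0.016,"wx":0,"wy":0,"wz":0}
  ]
}}

```text
time: 20.7
tool_pos: [0.5603, 0.1647, 0.0454]
tool_rot: [-0.0, 0.097, 0.995, 0.0]
contact_force: [-0.6, 0.5, -3.8]
gripper_width: 0.568
```

>>> {"fn": "step_arm", "kwargs": {
  "rows": [
    {"claw":1,"x":0,"y":0,"z":0.002,"wx":0,"wy":0,"wz":0},
    {"claw":1,"x":0,"y":0,"z":0.004,"wx":0,"wy":0,"wz":0},
    {"claw":1,"x":0,"y":0,"z":0.006,"wx":0,"wy":0,"wz":0},
    {"claw":1,"x":0,"y":0,"z":0.008,"wx":0,"wy":0,"wz":0},
    {"claw":1,"x":0,"y":0,"z":0.01,"wx":0,"wy":0,"wz":0},
    {"claw":1,"x":0,"y":0,"z":0.01,"wx":0,"wy":0,"wz":0},
    {"claw":1,"x":0,"y":0,"z":0.01,"wx":0,"wy":0,"wz":0},
    {"claw":1,"x":0,"y":0,"z":0.01,"wx":0,"wy":0,"wz":0}
  ]
}}

```text
time: 21.7
tool_pos: [0.5604, 0.1647, 0.0445]
tool_rot: [0.0, 0.097, 0.995, 0.0]
contact_force: [-3.2, -1.3, 4.3]
gripper_width: 0.573
```

Contact: the reading went from −4.5 to +4.3 N, which with the weight is about 8.7 N. That matches the plate's drag. I'll continue in finer steps.

>>> {"fn": "step_arm", "kwargs": {
  "rows": [
    {"claw":1,"x":0,"y":0,"z":0.002,"wx":0,"wy":0,"wz":0},
    {"claw":1,"x":0,"y":0,"z":0.004,"wx":0,"wy":0,"wz":0},
    {"claw":1,"x":0,"y":0,"z":0.006,"wx":0,"wy":0,"wz":0},
    {"claw":1,"x":0,"y":0,"z":0.008,"wx":0,"wy":0,"wz":0},
    {"claw":1,"x":0,"y":0,"z":0.01,"wx":0,"wy":0,"wz":0},
    {"claw":1,"x":0,"y":0,"z":0.01,"wx":0,"wy":0,"wz":0},
    {"claw":1,"x":0,"y":0,"z":0.01,"wx":0,"wy":0,"wz":0},
    {"claw":1,"x":0,"y":0,"z":0.01,"wx":0,"wy":0,"wz":0}
  ]
}}

```text
time: 22.7
tool_pos: [0.5603, 0.1647, 0.0434]
tool_rot: [0.0, 0.097, 0.995, 0.0]
contact_force: [-3.0, -0.3, 3.6]
gripper_width: 0.572
```

```bash
python3 st.py
```

```text
[0.56034691 0.16474046 0.04339988] [8.28479269e-05 9.67343862e-02 9.95310229e-01 1.18874094e-05] [-2.95066247 -0.31690882  3.56605247] [-0.17651996  0.56105427 -0.0018604 ] 0.571544158588196 22.7
```

>>> {"fn": "step_arm", "kwargs": {
  "rows": [
    {"claw":1,"x":0,"y":0,"z":0.001,"wx":0,"wy":0,"wz":0},
    {"claw":1,"x":0,"y":0,"z":0.002,"wx":0,"wy":0,"wz":0},
    {"claw":1,"x":0,"y":0,"z":0.003,"wx":0,"wy":0,"wz":0},
    {"claw":1,"x":0,"y":0,"z":0.004,"wx":0,"wy":0,"wz":0},
    {"claw":1,"x":0,"y":0,"z":0.005,"wx":0,"wy":0,"wz":0},
    {"claw":1,"x":0,"y":0,"z":0.005,"wx":0,"wy":0,"wz":0},
    {"claw":1,"x":0,"y":0,"z":0.005,"wx":0,"wy":0,"wz":0},
    {"claw":1,"x":0,"y":0,"z":0.005,"wx":0,"wy":0,"wz":0}
  ]
}}

```text
time: 23.7
tool_pos: [0.5604, 0.1647, 0.043]
tool_rot: [0.0, 0.097, 0.995, 0.0]
contact_force: [-2.3, -0.9, 3.6]
gripper_width: 0.568
```

>>> {"fn": "step_arm", "kwargs": {
  "rows": [
    {"claw":1,"x":0,"y":0,"z":0.001,"wx":0,"wy":0,"wz":0},
    {"claw":1,"x":0,"y":0,"z":0.002,"wx":0,"wy":0,"wz":0},
    {"claw":1,"x":0,"y":0,"z":0.003,"wx":0,"wy":0,"wz":0},
    {"claw":1,"x":0,"y":0,"z":0.003,"wx":0,"wy":0,"wz":0},
    {"claw":1,"x":0,"y":0,"z":0.003,"wx":0,"wy":0,"wz":0},
    {"claw":1,"x":0,"y":0,"z":0.003,"wx":0,"wy":0,"wz":0},
    {"claw":1,"x":0,"y":0,"z":0.003,"wx":0,"wy":0,"wz":0},
    {"claw":1,"x":0,"y":0,"z":0.003,"wx":0,"wy":0,"wz":0}
  ]
}}

```text
time: 24.7
tool_pos: [0.5604, 0.1647, 0.0428]
tool_rot: [0.0, 0.097, 0.995, 0.0]
contact_force: [-3.5, -0.9, 4.8]
gripper_width: 0.571
```

>>> {"fn": "step_arm", "kwargs": {
  "rows": [
    {"claw":1,"x":0,"y":0,"z":0.001,"wx":0,"wy":0,"wz":0},
    {"claw":1,"x":0,"y":0,"z":0.002,"wx":0,"wy":0,"wz":0},
    {"claw":1,"x":0,"y":0,"z":0.003,"wx":0,"wy":0,"wz":0},
    {"claw":1,"x":0,"y":0,"z":0.003,"wx":0,"wy":0,"wz":0},
    {"claw":1,"x":0,"y":0,"z":0.003,"wx":0,"wy":0,"wz":0},
    {"claw":1,"x":0,"y":0,"z":0.003,"wx":0,"wy":0,"wz":0},
    {"claw":1,"x":0,"y":0,"z":0.003,"wx":0,"wy":0,"wz":0},
    {"claw":1,"x":0,"y":0,"z":0.003,"wx":0,"wy":0,"wz":0}
  ]
}}

```text
time: 25.7
tool_pos: [0.5604, 0.1647, 0.0427]
tool_rot: [0.0, 0.097, 0.995, -0.0]
contact_force: [-4.1, -0.5, 6.7]
gripper_width: 0.57
```

>>> {"fn": "step_arm", "kwargs": {
  "rows": [
    {"claw":1,"x":0,"y":0,"z":0.001,"wx":0,"wy":0,"wz":0},
    {"claw":1,"x":0,"y":0,"z":0.002,"wx":0,"wy":0,"wz":0},
    {"claw":1,"x":0,"y":0,"z":0.003,"wx":0,"wy":0,"wz":0},
    {"claw":1,"x":0,"y":0,"z":0.004,"wx":0,"wy":0,"wz":0},
    {"claw":1,"x":0,"y":0,"z":0.005,"wx":0,"wy":0,"wz":0},
    {"claw":1,"x":0,"y":0,"z":0.005,"wx":0,"wy":0,"wz":0},
    {"claw":1,"x":0,"y":0,"z":0.005,"wx":0,"wy":0,"wz":0},
    {"claw":1,"x":0,"y":0,"z":0.005,"wx":0,"wy":0,"wz":0}
  ]
}}

```text
time: 26.7
tool_pos: [0.5604, 0.1647, 0.0427]
tool_rot: [-0.0, 0.097, 0.995, -0.0]
contact_force: [-5.3, -0.3, 8.3]
gripper_width: 0.569
```

```bash
python3 st.py
```

```text
[0.56040593 0.1647412  0.04273247] [-2.32358493e-05  9.66983944e-02  9.95313728e-01 -5.42368004e-05] [-5.28535412 -0.34570126  8.26496009] [-0.25556959  0.96366506 -0.02152244] 0.5693300120763719 26.7
```

It has stopped at 42.7 mm, which puts the underside at about 41.9 mm against the expected 42, and the force is rising without travel. I'll raise it to the pressing force and ease off the slight side load.

>>> {"fn": "step_arm", "kwargs": {
  "rows": [
    {"claw":1,"x":0.002,"y":0,"z":0.002,"wx":0,"wy":0,"wz":0},
    {"claw":1,"x":0.004,"y":0,"z":0.004,"wx":0,"wy":0,"wz":0},
    {"claw":1,"x":0.005,"y":0,"z":0.006,"wx":0,"wy":0,"wz":0},
    {"claw":1,"x":0.005,"y":0,"z":0.008,"wx":0,"wy":0,"wz":0},
    {"claw":1,"x":0.005,"y":0,"z":0.01,"wx":0,"wy":0,"wz":0},
    {"claw":1,"x":0.005,"y":0,"z":0.012,"wx":0,"wy":0,"wz":0},
    {"claw":1,"x":0.005,"y":0,"z":0.014,"wx":0,"wy":0,"wz":0},
    {"claw":1,"x":0.005,"y":0,"z":0.014,"wx":0,"wy":0,"wz":0}
  ]
}}

```text
time: 27.7
tool_pos: [0.5604, 0.1648, 0.0427]
tool_rot: [0.0, 0.097, 0.995, -0.0]
contact_force: [-7.7, -2.0, 14.7]
gripper_width: 0.571
```

```bash
python3 st.py
```

```text
[0.56044369 0.16475389 0.04266676] [ 3.60700489e-04  9.66674732e-02  9.95316652e-01 -1.75576550e-04] [-7.74421364 -1.95334714 14.65905793] [-0.48588181  1.35621267  0.02073641] 0.5705551774937526 27.7
```

>>> {"fn": "step_arm", "kwargs": {
  "rows": [
    {"claw":1,"x":0,"y":0,"z":0.002,"wx":0,"wy":0,"wz":0},
    {"claw":1,"x":0,"y":0,"z":0.002,"wx":0,"wy":0,"wz":0},
    {"claw":1,"x":0,"y":0,"z":0.002,"wx":0,"wy":0,"wz":0},
    {"claw":1,"x":0,"y":0,"z":0.002,"wx":0,"wy":0,"wz":0},
    {"claw":1,"x":0,"y":0,"z":0.002,"wx":0,"wy":0,"wz":0},
    {"claw":1,"x":0,"y":0,"z":0.002,"wx":0,"wy":0,"wz":0},
    {"claw":1,"x":0,"y":0,"z":0.002,"wx":0,"wy":0,"wz":0},
    {"claw":1,"x":0,"y":0,"z":0.002,"wx":0,"wy":0,"wz":0}
  ]
}}

```text
time: 28.7
tool_pos: [0.5605, 0.1647, 0.0427]
tool_rot: [0.0, 0.097, 0.995, -0.0]
contact_force: [-7.7, -2.9, 15.4]
gripper_width: 0.568
```

```bash
python3 look.py b
```

```text
[[-9.813e-01  1.925e-01  7.000e-04  5.605e-01]
 [ 1.925e-01  9.813e-01 -4.000e-04  1.647e-01]
 [-8.000e-04 -3.000e-04 -1.000e+00  4.270e-02]
 [ 0.000e+00  0.000e+00  0.000e+00  1.000e+00]] 0.568223933662694 [-7.67845937 -2.93489539 15.41350466] [-0.54478369  1.44933377 -0.00480659] 28.7
```

View pics/b_w.png

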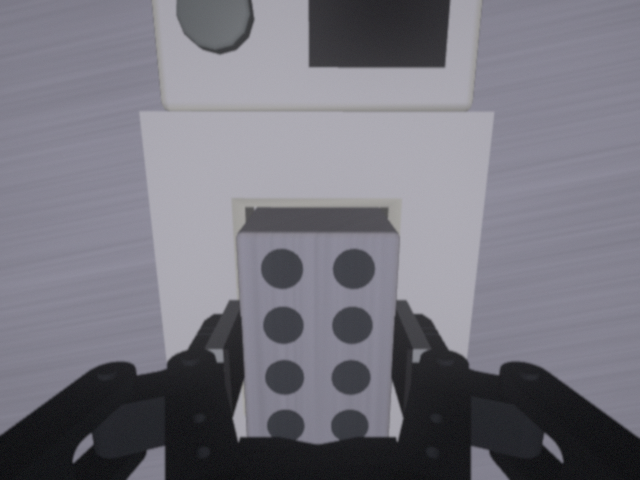

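View pics/b_s.png

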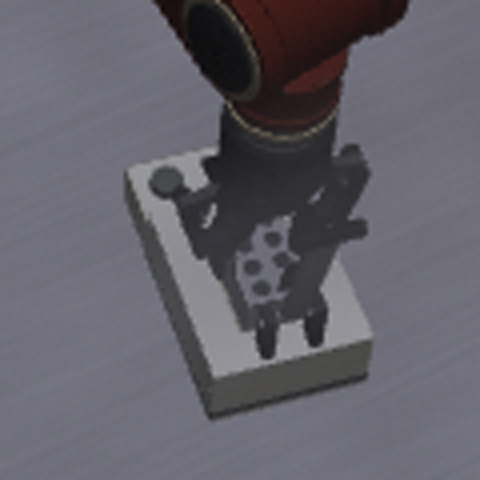

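Pressing reads 15.4 N, about 19–20 N with the weight, and z holds at 42.7 mm, so this is a solid stop. I'll relax the push, open, then rise.

>>> {"fn": "step_arm", "kwargs": {
  "rows": [
    {"claw":1,"x":0,"y":0,"z":-0.01,"wx":0,"wy":0,"wz":0},
    {"claw":1,"x":-0.002,"y":0,"z":-0.02,"wx":0,"wy":0,"wz":0},
    {"claw":1,"x":-0.005,"y":0,"z":-0.03,"wx":0,"wy":0,"wz":0},
    {"claw":0,"x":-0.005,"y":0,"z":-0.03,"wx":0,"wy":0,"wz":0},
    {"claw":-0.5,"x":-0.005,"y":0,"z":-0.03,"wx":0,"wy":0,"wz":0},
    {"claw":-1,"x":-0.005,"y":0,"z":-0.03,"wx":0,"wy":0,"wz":0},
    {"claw":-1,"x":-0.005,"y":0,"z":-0.03,"wx":0,"wy":0,"wz":0},
    {"claw":-1,"x":-0.005,"y":0,"z":-0.03,"wx":0,"wy":0,"wz":0}
  ]
}}

```text
time: 29.8
tool_pos: [0.5604, 0.1647, 0.0432]
tool_rot: [0.0, 0.097, 0.995, 0.0]
contact_force: [0.5, 0.1, 0.2]
gripper_width: 1.003
```

```bash
python3 look.py c
```

```text
[[-9.813e-01  1.926e-01  2.000e-04  5.604e-01]
 [ 1.926e-01  9.813e-01  1.000e-04  1.647e-01]
 [-2.000e-04  1.000e-04 -1.000e+00  4.320e-02]
 [ 0.000e+00  0.000e+00  0.000e+00  1.000e+00]] 1.0032761040234834 [0.51996858 0.08920712 0.19420869] [0.04324665 0.01836179 0.00119983] 29.8
```

View pics/c_w.png

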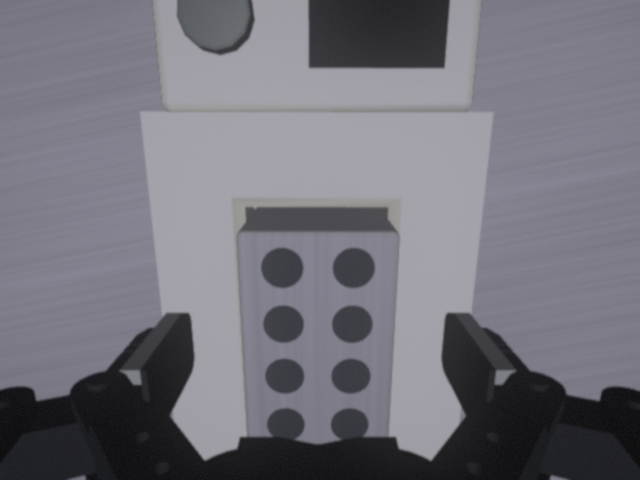

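The gripper is open with no force left on it, and the block sits square in the rim. Next I'll find the clamp's present angle from the top and scene pictures, checking that one agrees with the other.

```bash
cat >> h.py <<'E'
W0=np.array([.5606,.1640]);AX=np.array([np.cos(np.radians(-11.15)),np.sin(np.radians(-11.15))]);AY=np.array([-AX[1],AX[0]])
def inc(x,y,z): return np.r_[W0+AX*x+AY*y,z]
def bar(th,y=0): return inc(.062-.139*np.cos(th),y,.096+.139*np.sin(th))
E
python3 - <<'E'
from plant import *
from h import *
ct=get_calibration("top");cs=get_calibration("scene")
print("obs top bar ends", 225+180.5/4.8-.5,205+68/4.8-.5, 225+284.5/4.8-.5,205+83.5/4.8-.5)
print("obs scene bar ends",320+340/6.5-.5,170+267/6.5-.5,320+467/6.5-.5,170+240/6.5-.5)
for th in (1.75,1.8,1.85,1.9,1.95,2.0,2.1):
    e=[bar(th,.025),bar(th,-.025)]
    print(th,np.round(proj(ct,ct["T"],e).ravel(),1),np.round(proj(cs,cs["T"],e).ravel(),1),np.round(bar(th),3))
E
```

```text
obs top bar ends 262.1041666666667 218.66666666666666 283.7708333333333 221.89583333333334
obs scene bar ends 371.8076923076923 210.5769230769231 391.3461538461538 206.4230769230769
1.75 [261.9 220.6 282.4 225.1] [389.  203.5 370.5 208.1] [0.646 0.147 0.233]
1.8 [262.6 218.  283.1 222.4] [389.9 205.9 371.3 210.5] [0.652 0.146 0.231]
1.85 [263.3 215.3 283.7 219.8] [390.8 208.3 372.2 213. ] [0.659 0.145 0.23 ]
1.9 [264.  212.8 284.4 217.2] [391.6 210.8 373.  215.5] [0.666 0.143 0.228]
1.95 [264.8 210.3 285.1 214.7] [392.4 213.4 373.8 218.1] [0.672 0.142 0.225]
2.0 [265.5 207.9 285.7 212.3] [393.2 216.  374.5 220.7] [0.678 0.141 0.222]
2.1 [266.9 203.4 287.1 207.8] [394.7 221.3 376.  226. ] [0.69  0.138 0.216]
```

The pictures agree on an angle of about 1.80, so the bar is at z ≈ 231 mm and its top at about 237 mm. Now I'll rise, pass over it with shut fingers and come down behind it.

>>> {"fn": "step_arm", "kwargs": {
  "rows": [
    {"claw":-1,"x":0,"y":0,"z":-0.1,"wx":0,"wy":0,"wz":0},
    {"claw":-1,"x":0,"y":0,"z":-0.22,"wx":0,"wy":0,"wz":0},
    {"claw":-1,"x":0,"y":0,"z":-0.35,"wx":0,"wy":0,"wz":0},
    {"claw":-1,"x":0,"y":0,"z":-0.5,"wx":0,"wy":0,"wz":0},
    {"claw":-1,"x":0,"y":0,"z":-0.65,"wx":0,"wy":0,"wz":0},
    {"claw":1,"x":0,"y":0,"z":-0.8,"wx":0,"wy":0,"wz":0},
    {"claw":1,"x":0,"y":0,"z":-0.9,"wx":0,"wy":0,"wz":0},
    {"claw":1,"x":0,"y":0,"z":-1,"wx":0,"wy":0,"wz":0}
  ]
}}

```text
time: 30.9
tool_pos: [0.5602, 0.1647, 0.1438]
tool_rot: [-0.0, 0.097, 0.995, -0.0]
contact_force: [-0.4, 0.2, -0.2]
gripper_width: 0.378
```

>>> {"fn": "step_arm", "kwargs": {
  "rows": [
    {"claw":1,"x":0,"y":0,"z":-0.15,"wx":0,"wy":0,"wz":0},
    {"claw":1,"x":0,"y":0,"z":-0.35,"wx":0,"wy":0,"wz":0},
    {"claw":1,"x":0,"y":0,"z":-0.55,"wx":0,"wy":0,"wz":0},
    {"claw":1,"x":0,"y":0,"z":-0.75,"wx":0,"wy":0,"wz":0},
    {"claw":1,"x":0,"y":0,"z":-0.9,"wx":0,"wy":0,"wz":0},
    {"claw":1,"x":-0.1,"y":0,"z":-0.95,"wx":0,"wy":0,"wz":0},
    {"claw":1,"x":-0.25,"y":0,"z":-0.95,"wx":0,"wy":0,"wz":0},
    {"claw":1,"x":-0.3,"y":0,"z":-0.95,"wx":0,"wy":0,"wz":0}
  ]
}}

```text
time: 31.9
tool_pos: [0.5904, 0.1584, 0.2368]
tool_rot: [-0.001, 0.097, 0.995, -0.0]
contact_force: [0.4, -0.0, -0.3]
gripper_width: 0.002
```

```bash
python3 look.py d
```

```text
[[-9.812e-01  1.932e-01 -2.000e-03  5.904e-01]
 [ 1.932e-01  9.812e-01 -4.000e-04  1.584e-01]
 [ 1.900e-03 -8.000e-04 -1.000e+00  2.368e-01]
 [ 0.000e+00  0.000e+00  0.000e+00  1.000e+00]] 0.0020137440538018415 [ 0.37140255 -0.02750908 -0.25548485] [-0.03919912 -0.01952154 -0.0020922 ] 31.9
```

View pics/d_w.png

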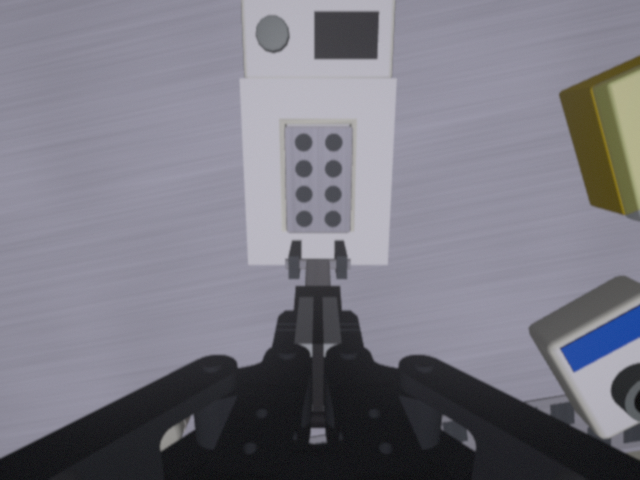

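View pics/d_s.png

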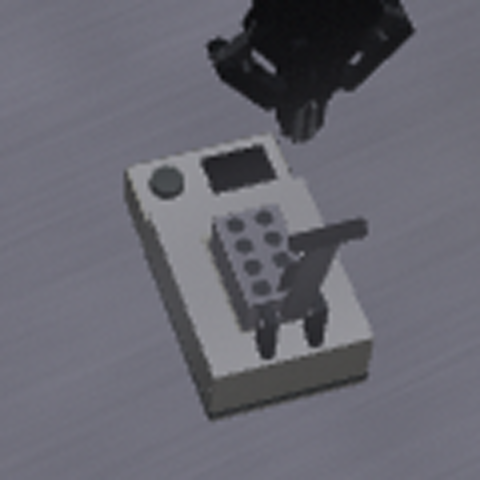

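The block sits in the well with the clamp still open. Now over the bar and down behind it.

>>> {"fn": "step_arm", "kwargs": {
  "rows": [
    {"claw":1,"x":-0.12,"y":0,"z":0,"wx":0,"wy":0,"wz":0},
    {"claw":1,"x":-0.28,"y":0,"z":0,"wx":0,"wy":0,"wz":0},
    {"claw":1,"x":-0.45,"y":0,"z":0,"wx":0,"wy":0,"wz":0},
    {"claw":1,"x":-0.62,"y":0,"z":0,"wx":0,"wy":0,"wz":0},
    {"claw":1,"x":-0.78,"y":0,"z":0,"wx":0,"wy":0,"wz":0},
    {"claw":1,"x":-0.9,"y":0,"z":0,"wx":0,"wy":0,"wz":0},
    {"claw":1,"x":-1,"y":0,"z":0,"wx":0,"wy":0,"wz":0},
    {"claw":1,"x":-1,"y":0,"z":0,"wx":0,"wy":0,"wz":0}
  ]
}}

```text
time: 33.0
tool_pos: [0.6884, 0.1395, 0.2379]
tool_rot: [-0.0, 0.097, 0.995, -0.0]
contact_force: [-0.7, -0.4, -0.4]
gripper_width: 0.003
```

```bash
python3 look.py e; python3 - <<'E'
from plant import *
from h import *
s=state();p=s["tool_pos"];d=p[:2]-W0;print("inc",d@AX,d@AY,p[2])
E
```

```text
[[-9.812e-01  1.929e-01 -3.000e-04  6.884e-01]
 [ 1.929e-01  9.812e-01 -0.000e+00  1.395e-01]
 [ 3.000e-04 -1.000e-04 -1.000e+00  2.379e-01]
 [ 0.000e+00  0.000e+00  0.000e+00  1.000e+00]] 0.003103900714589693 [-0.67190979 -0.35451985 -0.35949428] [ 0.04389918  0.04705126 -0.0470869 ] 33.0
inc 0.12941419938727897 0.0008149699335865575 0.23814746734479206
```

View pics/e_w.png

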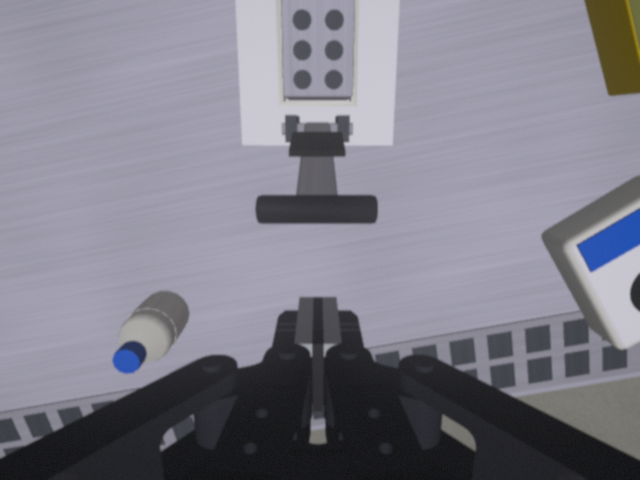

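View pics/e_s.png

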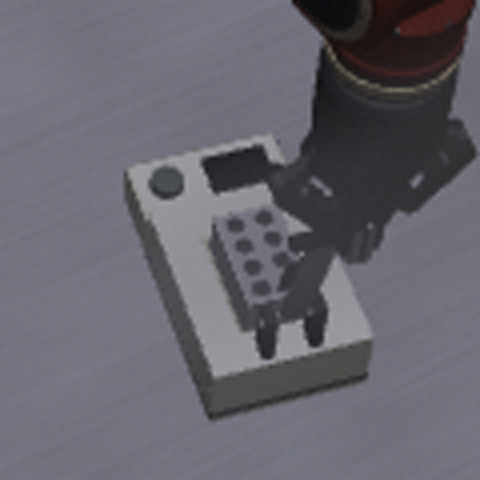

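The gripper is clear behind the bar, which shows at (317,209). I'll work out the waypoints that follow the clamp's arc.

```bash
python3 - <<'E'
import numpy as np
def tcp(th,over=0):
    b=np.array([.062-.139*np.cos(th),.096+.139*np.sin(th)]);n=np.array([np.sin(th),np.cos(th)]);t=np.array([np.cos(th),-np.sin(th)])
    E=b+(.0055-over)*n+.008*t;return E+[.011,-.022]
p0=np.array([.1294,.197])
for a,b in((1.8,1.35),(1.35,.95),(.95,.6),(.6,.28),(.28,.04)):
    print("call",a,b)
    for th in np.linspace(a,b,9)[1:]:
        p=tcp(th);print(round(th,3),"x",round(-(p-p0)[0]*10,3),"z",round(-(p-p0)[1]*10,3),np.round(p,4))
    p0=tcp(b)
print(tcp(0))
E
```

```text
call 1.8 1.35
1.744 x 0.284 z -0.051 [0.101  0.2021]
1.688 x 0.357 z -0.065 [0.0937 0.2035]
1.631 x 0.43 z -0.074 [0.0864 0.2044]
1.575 x 0.503 z -0.08 [0.0791 0.205 ]
1.519 x 0.577 z -0.081 [0.0717 0.2051]
1.463 x 0.651 z -0.078 [0.0643 0.2048]
1.406 x 0.724 z -0.071 [0.057  0.2041]
1.35 x 0.797 z -0.06 [0.0497 0.203 ]
call 1.35 0.95
1.3 x 0.064 z 0.013 [0.0433 0.2017]
1.25 x 0.128 z 0.03 [0.0369 0.2001]
1.2 x 0.19 z 0.049 [0.0307 0.1981]
1.15 x 0.252 z 0.072 [0.0245 0.1958]
1.1 x 0.312 z 0.098 [0.0185 0.1932]
1.05 x 0.371 z 0.127 [0.0126 0.1904]
1.0 x 0.428 z 0.158 [0.0068 0.1872]
0.95 x 0.484 z 0.193 [0.0013 0.1838]
call 0.95 0.6
0.906 x 0.047 z 0.032 [-0.0035  0.1805]
0.862 x 0.093 z 0.067 [-0.008   0.1771]
0.819 x 0.137 z 0.103 [-0.0125  0.1734]
0.775 x 0.18 z 0.142 [-0.0167  0.1696]
0.731 x 0.221 z 0.182 [-0.0208  0.1656]
0.688 x 0.26 z 0.224 [-0.0248  0.1614]
0.644 x 0.298 z 0.267 [-0.0285  0.157 ]
0.6 x 0.333 z 0.312 [-0.032   0.1525]
call 0.6 0.28
0.56 x 0.031 z 0.043 [-0.0351  0.1482]
0.52 x 0.059 z 0.086 [-0.038   0.1439]
0.48 x 0.086 z 0.131 [-0.0407  0.1394]
0.44 x 0.112 z 0.177 [-0.0432  0.1348]
0.4 x 0.135 z 0.224 [-0.0455  0.1301]
0.36 x 0.157 z 0.272 [-0.0477  0.1253]
0.32 x 0.176 z 0.321 [-0.0496  0.1204]
0.28 x 0.194 z 0.37 [-0.0514  0.1155]
call 0.28 0.04
0.25 x 0.012 z 0.037 [-0.0526  0.1117]
0.22 x 0.023 z 0.075 [-0.0536  0.108 ]
0.19 x 0.032 z 0.113 [-0.0546  0.1041]
0.16 x 0.041 z 0.152 [-0.0555  0.1003]
0.13 x 0.048 z 0.191 [-0.0562  0.0964]
0.1 x 0.054 z 0.229 [-0.0568  0.0926]
0.07 x 0.059 z 0.268 [-0.0573  0.0886]
0.04 x 0.063 z 0.308 [-0.0577  0.0847]
[-0.058   0.0795]
```

>>> {"fn": "step_arm", "kwargs": {
  "rows": [
    {"claw":1,"x":0,"y":0,"z":0.08,"wx":0,"wy":0,"wz":0},
    {"claw":1,"x":0,"y":0,"z":0.16,"wx":0,"wy":0,"wz":0},
    {"claw":1,"x":0,"y":0,"z":0.26,"wx":0,"wy":0,"wz":0},
    {"claw":1,"x":0,"y":0,"z":0.34,"wx":0,"wy":0,"wz":0},
    {"claw":1,"x":0,"y":0,"z":0.41,"wx":0,"wy":0,"wz":0},
    {"claw":1,"x":0,"y":0,"z":0.41,"wx":0,"wy":0,"wz":0},
    {"claw":1,"x":0.05,"y":0,"z":0.41,"wx":0,"wy":0,"wz":0},
    {"claw":1,"x":0.1,"y":0,"z":0.41,"wx":0,"wy":0,"wz":0}
  ]
}}

```text
time: 34.1
tool_pos: [0.678, 0.1417, 0.1978]
tool_rot: [0.0, 0.097, 0.995, 0.0]
contact_force: [0.4, -0.4, 0.8]
gripper_width: -0.002
```

```bash
python3 st.py
```

```text
[0.67798177 0.1417209  0.1978288 ] [4.31001960e-04 9.67387078e-02 9.95309715e-01 9.03996272e-05] [ 0.41001677 -0.39750971  0.84276042] [ 0.00532192 -0.00886704  0.04228498] -0.0015949650339366593 34.1
```

>>> {"fn": "step_arm", "kwargs": {
  "rows": [
    {"claw":1,"x":0.1,"y":0,"z":-0.03,"wx":0,"wy":0,"wz":0},
    {"claw":1,"x":0.19,"y":0,"z":-0.05,"wx":0,"wy":0,"wz":0},
    {"claw":1,"x":0.28,"y":0,"z":-0.065,"wx":0,"wy":0,"wz":0},
    {"claw":1,"x":0.37,"y":0,"z":-0.08,"wx":0,"wy":0,"wz":0},
    {"claw":1,"x":0.46,"y":0,"z":-0.08,"wx":0,"wy":0,"wz":0},
    {"claw":1,"x":0.54,"y":0,"z":-0.08,"wx":0,"wy":0,"wz":0},
    {"claw":1,"x":0.62,"y":0,"z":-0.07,"wx":0,"wy":0,"wz":0},
    {"claw":1,"x":0.7,"y":0,"z":-0.06,"wx":0,"wy":0,"wz":0}
  ]
}}

```text
time: 35.1
tool_pos: [0.6089, 0.1552, 0.2033]
tool_rot: [0.0, 0.097, 0.995, 0.0]
contact_force: [1.0, -0.4, 0.1]
gripper_width: -0.007
```

```bash
python3 look.py f
```

```text
[[-9.813e-01  1.926e-01  3.000e-04  6.089e-01]
 [ 1.926e-01  9.813e-01  1.000e-04  1.552e-01]
 [-3.000e-04  2.000e-04 -1.000e+00  2.033e-01]
 [ 0.000e+00  0.000e+00  0.000e+00  1.000e+00]] -0.006949120195297751 [ 1.04321082 -0.36945558  0.09404567] [ 0.03684997 -0.18184761 -0.00149414] 35.1
```

View pics/f_w.png

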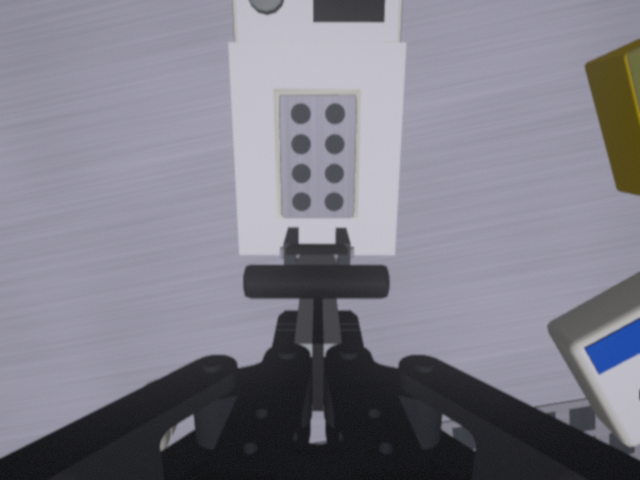

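View pics/f_s.png

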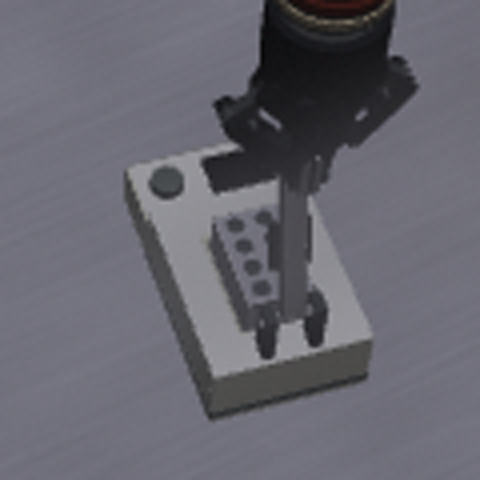

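The bar has swung past upright, with about 1 N of push. Before shutting it I'll check the block's height from this picture and the previous one.

```bash
python3 - <<'E'
from plant import *
from h import *
from scipy.optimize import least_squares
c=get_calibration("wrist");tc=c["tool_from_camera"]
def Tm(Rm,p):
    T=np.eye(4);T[:3,:3]=Rm;T[:3,3]=p;return T@tc
Tf=Tm([[-.9813,.1926,.0003],[.1926,.9813,.0001],[-.0003,.0002,-1]],[.6089,.1552,.2033])
Tc=Tm([[-.9813,.1926,.0002],[.1926,.9813,.0001],[-.0002,.0001,-1]],[.5604,.1647,.0432])
def holes(f,x0,x1,y0,y1,lo,hi):
    g=cv2.cvtColor(cv2.imread(f),cv2.COLOR_BGR2GRAY)[y0:y1,x0:x1];_,b=cv2.threshold(g,105,255,cv2.THRESH_BINARY_INV)
    n,_,st,ce=cv2.connectedComponentsWithStats(b);return np.array([ce[i]+[x0,y0] for i in range(1,n) if lo<st[i,4]<hi])
hf=holes("pics/f_w.png",286,350,100,214,150,600);hc=holes("pics/c_w.png",255,385,240,400,500,2500)
print(len(hf),len(hc))
for T,h,k in((Tf,hf,8),(Tc,hc,6)):
  for z in(.084,.087,.090,.095):
    P=ray_plane(c,T,h,z);q=np.c_[(P[:,:2]-W0)@AX,(P[:,:2]-W0)@AY]*1e3
    L=np.sort(q[:,0]).reshape(-1,2).mean(1);print(z,"pitch x",np.round(np.diff(L).mean(),2),"y",np.round(np.ptp(q[:,1]),2),"ctr",np.round(q.mean(0),2))
f=lambda X:np.concatenate([(proj(c,Tf,X)-hf[i]).ravel() if 0 else np.r_[(proj(c,Tf,X)-hf[2]).ravel(),(proj(c,Tc,X)-hc[2]).ravel()] for i in[0]])
for a in range(6):
    # match by incubator position at z=.087
    A=ray_plane(c,Tc,hc[a:a+1],.087)[0];B=ray_plane(c,Tf,hf,.087);j=np.argmin(np.linalg.norm(B-A,axis=1))
    r=least_squares(lambda X:np.r_[(proj(c,Tf,X)-hf[j]).ravel(),(proj(c,Tc,X)-hc[a]).ravel()],A);print("tri z",round(r.x[2]*1e3,1),np.abs(r.fun).max().round(2))
E
```

```text
8 6
0.084 pitch x 19.18 y 22.3 ctr [0.56 0.5 ]
0.087 pitch x 18.98 y 22.06 ctr [0.33 0.5 ]
0.09 pitch x 18.78 y 21.83 ctr [0.11 0.5 ]
0.095 pitch x 18.44 y 21.44 ctr [-0.27  0.5 ]
0.084 pitch x 19.42 y 22.55 ctr [-7.77  0.44]
0.087 pitch x 18.95 y 22.01 ctr [-9.26  0.44]
0.09 pitch x 18.49 y 21.47 ctr [-10.76   0.43]
0.095 pitch x 17.71 y 20.56 ctr [-13.25   0.43]
tri z 86.9 0.19
tri z 86.7 0.08
tri z 86.7 0.12
tri z 86.7 0.09
tri z 86.8 0.15
tri z 86.8 0.11
```

Four camera checks and the force stop all put the block's top at about 86.8 mm, so it is home (87 mm) and level. Continuing the clamp.

>>> {"fn": "step_arm", "kwargs": {
  "rows": [
    {"claw":1,"x":0.064,"y":0,"z":0.013,"wx":0,"wy":0,"wz":0},
    {"claw":1,"x":0.128,"y":0,"z":0.03,"wx":0,"wy":0,"wz":0},
    {"claw":1,"x":0.19,"y":0,"z":0.049,"wx":0,"wy":0,"wz":0},
    {"claw":1,"x":0.252,"y":0,"z":0.072,"wx":0,"wy":0,"wz":0},
    {"claw":1,"x":0.312,"y":0,"z":0.098,"wx":0,"wy":0,"wz":0},
    {"claw":1,"x":0.371,"y":0,"z":0.127,"wx":0,"wy":0,"wz":0},
    {"claw":1,"x":0.428,"y":0,"z":0.158,"wx":0,"wy":0,"wz":0},
    {"claw":1,"x":0.484,"y":0,"z":0.193,"wx":0,"wy":0,"wz":0}
  ]
}}

```text
time: 36.2
tool_pos: [0.5614, 0.1645, 0.1837]
tool_rot: [-0.0, 0.097, 0.995, 0.0]
contact_force: [0.1, -1.1, 1.5]
gripper_width: 0.002
```

>>> {"fn": "step_arm", "kwargs": {
  "rows": [
    {"claw":1,"x":0.047,"y":0,"z":0.032,"wx":0,"wy":0,"wz":0},
    {"claw":1,"x":0.093,"y":0,"z":0.067,"wx":0,"wy":0,"wz":0},
    {"claw":1,"x":0.137,"y":0,"z":0.103,"wx":0,"wy":0,"wz":0},
    {"claw":1,"x":0.18,"y":0,"z":0.142,"wx":0,"wy":0,"wz":0},
    {"claw":1,"x":0.221,"y":0,"z":0.182,"wx":0,"wy":0,"wz":0},
    {"claw":1,"x":0.26,"y":0,"z":0.224,"wx":0,"wy":0,"wz":0},
    {"claw":1,"x":0.298,"y":0,"z":0.267,"wx":0,"wy":0,"wz":0},
    {"claw":1,"x":0.333,"y":0,"z":0.312,"wx":0,"wy":0,"wz":0}
  ]
}}

```text
time: 37.2
tool_pos: [0.5289, 0.1709, 0.1523]
tool_rot: [-0.0, 0.097, 0.995, -0.0]
contact_force: [0.2, 0.1, 0.7]
gripper_width: -0.003
```

```bash
python3 look.py g
```

```text
[[-9.813e-01  1.926e-01 -2.000e-04  5.289e-01]
 [ 1.926e-01  9.813e-01 -0.000e+00  1.709e-01]
 [ 2.000e-04 -0.000e+00 -1.000e+00  1.523e-01]
 [ 0.000e+00  0.000e+00  0.000e+00  1.000e+00]] -0.0025534079326339216 [0.18368086 0.07052923 0.70273397] [-0.0188409   0.00320976 -0.04494247] 37.2
```

View pics/g_w.png

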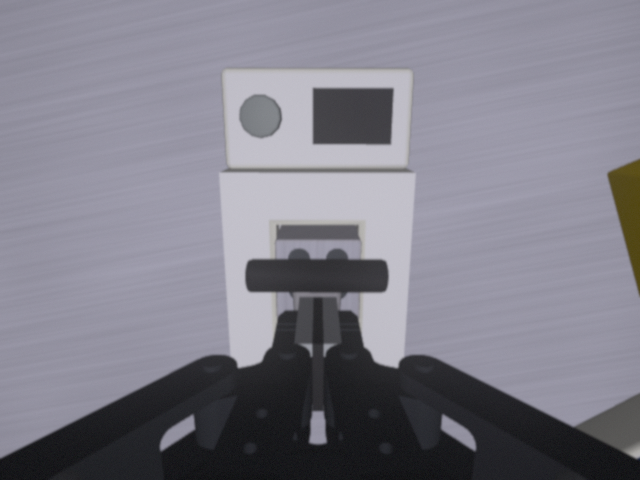

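View pics/g_s.png

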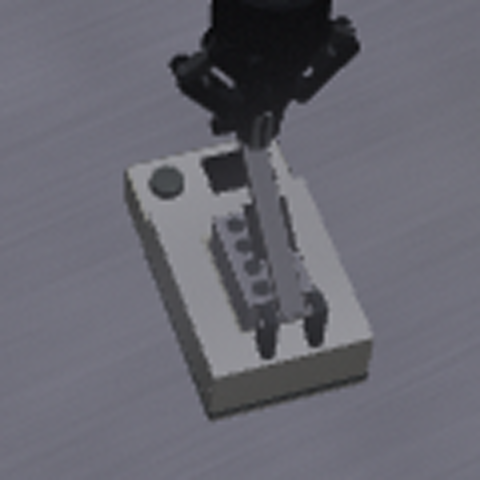

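The clamp is following well: the bar shows at (317,276) ahead of the fingertips, about halfway down. Continuing down the arc.

>>> {"fn": "step_arm", "kwargs": {
  "rows": [
    {"claw":1,"x":0.031,"y":0,"z":0.043,"wx":0,"wy":0,"wz":0},
    {"claw":1,"x":0.059,"y":0,"z":0.086,"wx":0,"wy":0,"wz":0},
    {"claw":1,"x":0.086,"y":0,"z":0.131,"wx":0,"wy":0,"wz":0},
    {"claw":1,"x":0.112,"y":0,"z":0.177,"wx":0,"wy":0,"wz":0},
    {"claw":1,"x":0.135,"y":0,"z":0.224,"wx":0,"wy":0,"wz":0},
    {"claw":1,"x":0.157,"y":0,"z":0.272,"wx":0,"wy":0,"wz":0},
    {"claw":1,"x":0.176,"y":0,"z":0.321,"wx":0,"wy":0,"wz":0},
    {"claw":1,"x":0.194,"y":0,"z":0.37,"wx":0,"wy":0,"wz":0}
  ]
}}

```text
time: 38.3
tool_pos: [0.51, 0.1746, 0.1153]
tool_rot: [-0.0, 0.097, 0.995, -0.0]
contact_force: [0.1, 0.6, -0.1]
gripper_width: -0.001
```

>>> {"fn": "step_arm", "kwargs": {
  "rows": [
    {"claw":1,"x":0.012,"y":0,"z":0.037,"wx":0,"wy":0,"wz":0},
    {"claw":1,"x":0.023,"y":0,"z":0.075,"wx":0,"wy":0,"wz":0},
    {"claw":1,"x":0.032,"y":0,"z":0.113,"wx":0,"wy":0,"wz":0},
    {"claw":1,"x":0.041,"y":0,"z":0.152,"wx":0,"wy":0,"wz":0},
    {"claw":1,"x":0.048,"y":0,"z":0.191,"wx":0,"wy":0,"wz":0},
    {"claw":1,"x":0.054,"y":0,"z":0.229,"wx":0,"wy":0,"wz":0},
    {"claw":1,"x":0.059,"y":0,"z":0.268,"wx":0,"wy":0,"wz":0},
    {"claw":1,"x":0.062,"y":0,"z":0.295,"wx":0,"wy":0,"wz":0}
  ]
}}

```text
time: 39.3
tool_pos: [0.504, 0.1758, 0.0859]
tool_rot: [-0.0, 0.097, 0.995, -0.0]
contact_force: [-0.7, 0.2, -0.0]
gripper_width: -0.001
```

```bash
python3 look.py i
```

```text
[[-9.813e-01  1.926e-01 -2.000e-04  5.040e-01]
 [ 1.926e-01  9.813e-01  0.000e+00  1.758e-01]
 [ 2.000e-04 -0.000e+00 -1.000e+00  8.590e-02]
 [ 0.000e+00  0.000e+00  0.000e+00  1.000e+00]] -0.0009796362308910232 [-7.09890689e-01  2.20464650e-01 -4.62539255e-04] [0.03066695 0.02429207 0.01557587] 39.3
```

View pics/i_w.png

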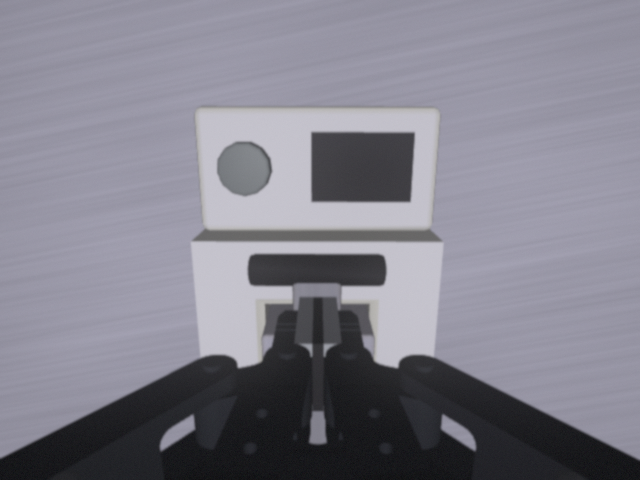

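View pics/i_s.png

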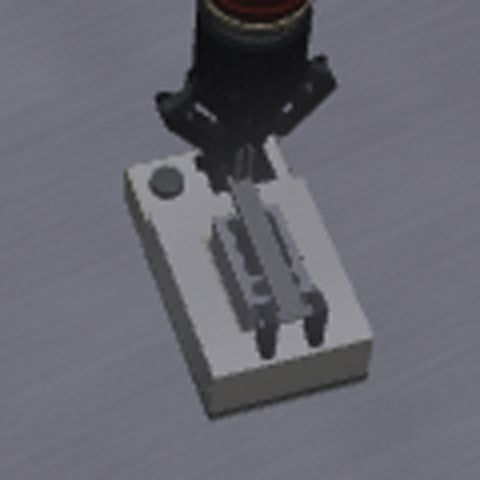

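>>> {"fn": "step_arm", "kwargs": {
  "rows": [
    {"claw":1,"x":0,"y":0,"z":0.01,"wx":0,"wy":0,"wz":0},
    {"claw":1,"x":0,"y":0,"z":0.02,"wx":0,"wy":0,"wz":0},
    {"claw":1,"x":0,"y":0,"z":0.03,"wx":0,"wy":0,"wz":0},
    {"claw":1,"x":0,"y":0,"z":0.035,"wx":0,"wy":0,"wz":0},
    {"claw":1,"x":0,"y":0,"z":0.04,"wx":0,"wy":0,"wz":0},
    {"claw":1,"x":0,"y":0,"z":0.045,"wx":0,"wy":0,"wz":0},
    {"claw":1,"x":0,"y":0,"z":0.05,"wx":0,"wy":0,"wz":0},
    {"claw":1,"x":0,"y":0,"z":0.055,"wx":0,"wy":0,"wz":0}
  ]
}}

```text
time: 40.4
tool_pos: [0.5041, 0.1758, 0.0807]
tool_rot: [0.0, 0.097, 0.995, 0.0]
contact_force: [-0.2, -0.3, 0.4]
gripper_width: 0.002
```

>>> {"fn": "step_arm", "kwargs": {
  "rows": [
    {"claw":1,"x":0,"y":0,"z":0.003,"wx":0,"wy":0,"wz":0},
    {"claw":1,"x":0,"y":0,"z":0.006,"wx":0,"wy":0,"wz":0},
    {"claw":1,"x":0,"y":0,"z":0.009,"wx":0,"wy":0,"wz":0},
    {"claw":1,"x":0,"y":0,"z":0.012,"wx":0,"wy":0,"wz":0},
    {"claw":1,"x":0,"y":0,"z":0.015,"wx":0,"wy":0,"wz":0},
    {"claw":1,"x":0,"y":0,"z":0.015,"wx":0,"wy":0,"wz":0},
    {"claw":1,"x":0,"y":0,"z":0.015,"wx":0,"wy":0,"wz":0},
    {"claw":1,"x":0,"y":0,"z":0.015,"wx":0,"wy":0,"wz":0}
  ]
}}

```text
time: 41.4
tool_pos: [0.5041, 0.1757, 0.0792]
tool_rot: [0.0, 0.097, 0.995, -0.0]
contact_force: [0.2, -0.2, -0.4]
gripper_width: 0.004
```

```bash
python3 st.py
```

```text
[0.50411196 0.17570623 0.07918696] [ 4.16002233e-05  9.67981945e-02  9.95304027e-01 -2.83191565e-05] [ 0.19642118 -0.20783098 -0.38540892] [ 0.02827535 -0.02380807  0.00957739] 0.004066648775277363 41.4
```

>>> {"fn": "step_arm", "kwargs": {
  "rows": [
    {"claw":1,"x":0,"y":0,"z":0.003,"wx":0,"wy":0,"wz":0},
    {"claw":1,"x":0,"y":0,"z":0.006,"wx":0,"wy":0,"wz":0},
    {"claw":1,"x":0,"y":0,"z":0.009,"wx":0,"wy":0,"wz":0},
    {"claw":1,"x":0,"y":0,"z":0.012,"wx":0,"wy":0,"wz":0},
    {"claw":1,"x":0,"y":0,"z":0.015,"wx":0,"wy":0,"wz":0},
    {"claw":1,"x":0,"y":0,"z":0.018,"wx":0,"wy":0,"wz":0},
    {"claw":1,"x":0,"y":0,"z":0.02,"wx":0,"wy":0,"wz":0},
    {"claw":1,"x":0,"y":0,"z":0.02,"wx":0,"wy":0,"wz":0}
  ]
}}

```text
time: 42.4
tool_pos: [0.5041, 0.1758, 0.0772]
tool_rot: [-0.0, 0.097, 0.995, -0.0]
contact_force: [-0.7, -0.8, 1.2]
gripper_width: 0.001
```

```bash
python3 look.py j
```

```text
[[-9.813e-01  1.926e-01 -1.000e-04  5.041e-01]
 [ 1.926e-01  9.813e-01 -0.000e+00  1.758e-01]
 [ 1.000e-04 -0.000e+00 -1.000e+00  7.720e-02]
 [ 0.000e+00  0.000e+00  0.000e+00  1.000e+00]] 0.0006807356491635137 [-0.68942434 -0.81034292  1.1643151 ] [-0.05139022  0.1147186   0.02520792] 42.4
```

View pics/j_w.png

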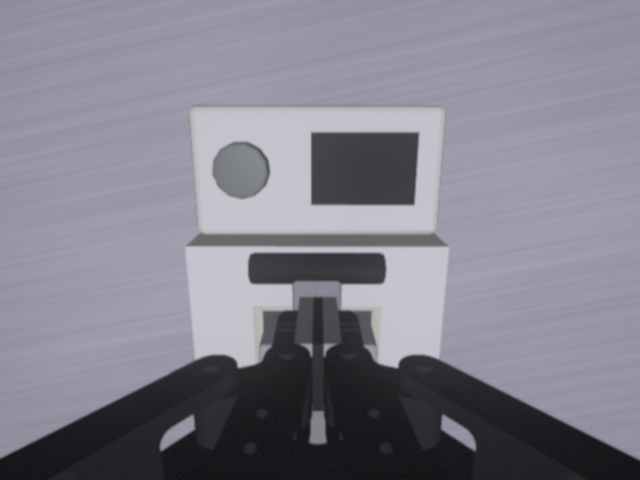

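>>> {"fn": "step_arm", "kwargs": {
  "rows": [
    {"claw":1,"x":0,"y":0,"z":0.003,"wx":0,"wy":0,"wz":0},
    {"claw":1,"x":0,"y":0,"z":0.006,"wx":0,"wy":0,"wz":0},
    {"claw":1,"x":0,"y":0,"z":0.009,"wx":0,"wy":0,"wz":0},
    {"claw":1,"x":0,"y":0,"z":0.012,"wx":0,"wy":0,"wz":0},
    {"claw":1,"x":0,"y":0,"z":0.015,"wx":0,"wy":0,"wz":0},
    {"claw":1,"x":0,"y":0,"z":0.018,"wx":0,"wy":0,"wz":0},
    {"claw":1,"x":0,"y":0,"z":0.02,"wx":0,"wy":0,"wz":0},
    {"claw":1,"x":0,"y":0,"z":0.02,"wx":0,"wy":0,"wz":0}
  ]
}}

```text
time: 43.5
tool_pos: [0.5041, 0.1758, 0.0771]
tool_rot: [-0.0, 0.097, 0.995, -0.0]
contact_force: [-6.5, -0.9, 11.9]
gripper_width: -0.003
```

The clamp met a solid stop: a 2 mm command gave no travel and 12 N. I'll back off, then check the angle.

>>> {"fn": "step_arm", "kwargs": {
  "rows": [
    {"claw":1,"x":0,"y":0,"z":-0.02,"wx":0,"wy":0,"wz":0},
    {"claw":1,"x":0,"y":0,"z":-0.05,"wx":0,"wy":0,"wz":0},
    {"claw":1,"x":0,"y":0,"z":-0.15,"wx":0,"wy":0,"wz":0},
    {"claw":1,"x":0,"y":0,"z":-0.3,"wx":0,"wy":0,"wz":0},
    {"claw":1,"x":0,"y":0,"z":-0.5,"wx":0,"wy":0,"wz":0},
    {"claw":1,"x":0,"y":0,"z":-0.7,"wx":0,"wy":0,"wz":0},
    {"claw":1,"x":0,"y":0,"z":-0.85,"wx":0,"wy":0,"wz":0},
    {"claw":1,"x":0,"y":0,"z":-1,"wx":0,"wy":0,"wz":0}
  ]
}}

```text
time: 44.5
tool_pos: [0.5042, 0.1758, 0.1765]
tool_rot: [0.0, 0.097, 0.995, 0.0]
contact_force: [0.0, -0.5, 0.1]
gripper_width: -0.003
```

>>> {"fn": "step_arm", "kwargs": {
  "rows": [
    {"claw":1,"x":-0.1,"y":0,"z":-0.1,"wx":0,"wy":0,"wz":0},
    {"claw":1,"x":-0.22,"y":0,"z":-0.22,"wx":0,"wy":0,"wz":0},
    {"claw":1,"x":-0.35,"y":0,"z":-0.35,"wx":0,"wy":0,"wz":0},
    {"claw":1,"x":-0.5,"y":0,"z":-0.5,"wx":0,"wy":0,"wz":0},
    {"claw":1,"x":-0.65,"y":0,"z":-0.5,"wx":0,"wy":0,"wz":0},
    {"claw":1,"x":-0.75,"y":0,"z":-0.5,"wx":0,"wy":0,"wz":0},
    {"claw":1,"x":-0.8,"y":0,"z":-0.5,"wx":0,"wy":0,"wz":0},
    {"claw":1,"x":-0.8,"y":0,"z":-0.5,"wx":0,"wy":0,"wz":0}
  ]
}}

```text
time: 45.5
tool_pos: [0.5823, 0.1603, 0.2243]
tool_rot: [-0.001, 0.097, 0.995, -0.0]
contact_force: [0.2, 0.1, -0.2]
gripper_width: 0.001
```

```bash
python3 look.py k;python3 - <<'E'
from plant import *
from h import *
s=state();T=toolT(s);print(np.round(s["contact_force"],1))
c=get_calibration("wrist");Tc=T@c["tool_from_camera"]
for z in(.090,.096,.098,.100,.102):print(z,np.round(proj(c,Tc,[inc(-.077,.025,z),inc(-.077,-.025,z)]),1).ravel())
E
```

```text
[[-9.813e-01  1.927e-01 -1.600e-03  5.823e-01]
 [ 1.927e-01  9.813e-01 -2.000e-04  1.603e-01]
 [ 1.500e-03 -5.000e-04 -1.000e+00  2.243e-01]
 [ 0.000e+00  0.000e+00  0.000e+00  1.000e+00]] 0.0007669322167415467 [ 0.18563647  0.12374503 -0.21679517] [-0.00903445  0.05617556  0.0228099 ] 45.5
[-0.4  0.1 -0.3]
0.09 [354.2  80.5 279.5  80.4]
0.096 [355.   79.5 278.7  79.5]
0.098 [355.2  79.2 278.4  79.1]
0.1 [355.5  78.9 278.2  78.8]
0.102 [355.8  78.5 277.9  78.5]
```

View pics/k_w.png

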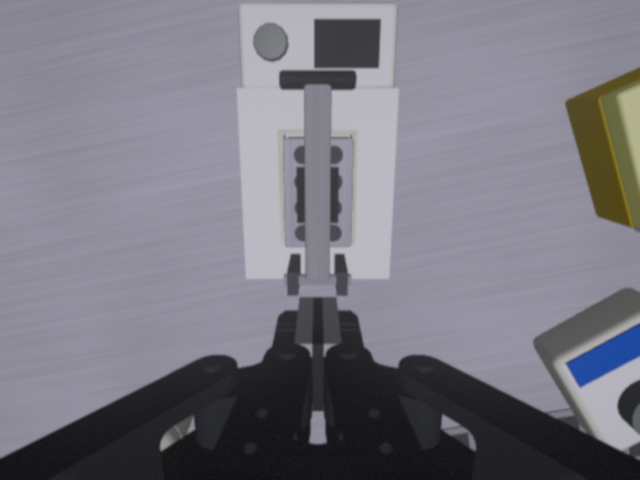

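View pics/k_s.png

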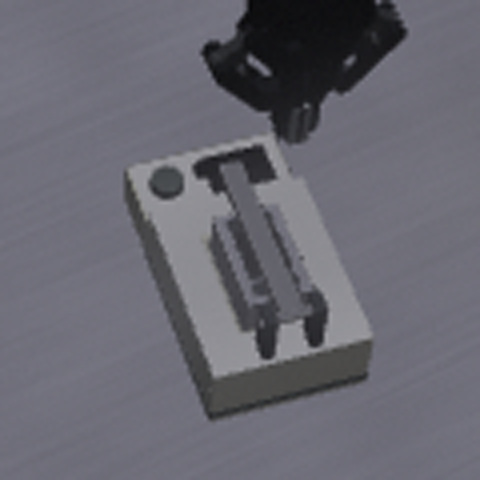

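The bar appears at x 279–356, row 79. For a clamp at 0 rad I predicted x 279–355, row 79.5, so it is shut. The robot is clear, so I'm handing in.

```bash
python3 -c "
from plant import *
print(state()['time']); print(job_done())"
```

```text
45.6
the job is handed in; nothing more can be done
None
```

The block is fully home in the incubator well, the clamp is shut over it, and I handed the job in at 45.6 s with the gripper clear of everything.

**First grasp:** it missed. The shut fingertips end about 22 mm short of the reported TCP, so they swept just over the block's top. I saw no shift of the block, and gripping 22 mm lower worked.

**Pressing home:** the lift plate dragged at about 8–9 N (weight included) over roughly the last 2 mm. The block then stopped solidly: the last few newtons gave almost no travel. The push read 14.7–15.4 N for about a second, which is about 19–20 N with the block's weight. That left the underside at 41.9 mm against the expected 42 mm. After release, the cameras put the block's top at 86.8 mm (87 expected), and it was level.

**Side force:** up to about 8 N showed while pressing, and it vanished on release.

**Clamp:** I swung it down with the shut fingertips from a start of about 1.8 rad. It met a solid stop, where the push read about 12 N. The crossbar then appeared within about 1 pixel of where a shut clamp should be. A rougher height estimate gave 97–98 mm against the expected 96 mm, which is within that method's error.

Forces were only read at the end of each move, so brief peaks in between were not seen. The last pictures showed nothing disturbed, but I didn't measure the positions of the other things.

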